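# Stand the round-ended bushing up in its seat, press it home and lock it

### The arm

A 6-joint arm with a two-finger parallel gripper is mounted at the origin on the work surface. World frame = base frame: x ahead of the robot, y to its left, z up, the work surface at z = 0. Lengths are in mm, angles in degrees, forces in N, time in s.
With the tool pointing down it reaches from about 350 to 875 mm from the base axis. Payload 15.5 kg.
Tool frame: the origin (TCP) lies at the very end of the fingers, on their centre line; the grasp point (between the pads) lies 19 mm behind it; z points along the fingers, y is the direction in which the jaws open and shut (so a half turn about z gives the same grasp; the last joint's range is limited). The gripper opens to 85 mm and grips with 20 to 120 N. Pads are 22 mm wide; open, the fingers measure 114 mm over their backs; the gripper's body (76 mm by 85 mm) begins 54 mm behind the grasp point. The pads swing forward as they close: fully open they stand 13 mm farther back than shut.
Start: joints at [-74.456, 28.281, 77.091, -0, 74.628, -5.472], TCP at [224.145, -583.426, 231.277] pointing down, gripper open.
Joint ranges: [-166.48, 166.48], [-47.26, 123.95], [12.59, 153.08], [-70.14, 250.14], [6.76, 159.57], [-176.63, 176.63]. Speed limits (degrees/s): [108.29, 108.29, 147.25, 172.46, 172.46, 172.46].

### API

Orientations are given as a 3x3 rotation matrix whose columns are the frame's x, y, z axes.
In Python, from plant import manip, capture, ticket, look_for, outline_of gives the robot as it stands.
- The arm moves only by the tool step_arm, never from a script. Its argument "plan" is a list of rows, each an object with "linear": the shift along the world's x, y, z in cm, a list of three; "yaw": the turn about the world's z in rad; "gripper": the closure, from 0 (fully open) to 1 (shut). In form: [{"linear": [dx, dy, dz], "yaw": yaw, "gripper": gripper}, ...]. A call has 1 to 12 rows; each row shifts and turns the commanded pose from where the row before left it; what a row does not reach is not made up. A row lasts 1/10 s, in which the tool goes at most 50 mm and 8.59 degrees, less where a joint would pass 70% of its speed; a pose out of reach is approached as far as the arm can. A call is refused whole if a number of a shift passes 5 or a number of a turn 0.15, either way. A call with a gripper value outside its range is refused whole. The fingers move at their own pace and stop on an object; "force" is the grip in N (left out, the last holds). Time passes only in rows, so rows that do not move let the fingers close. It gives the time, the measured TCP pose, the force and the opening at its end, in the units of the state.
- manip.sense(): the state, without advancing time (a new reading comes with each control period).
- capture(name): name is "side" or "top"; returns a dict with "frame" (384x512x3 uint8, red, green, blue), "intrinsics" (3x3 intrinsics, pixels), "dist_coeffs" ([k1, k2, p1, p2, k3] as OpenCV has them; the pictures are not rectified), "R" (3x3) and "t" (3): a world point X has camera coordinates R X + t. Camera axes: x right, y down, z forward; pixel columns grow to the right and rows downward; lengths in mm; the calibration is good to about 2 mm. A picture is of the moment at which its call begins. There is no depth.
- ticket.close_job(): hands the job in, once; it reports no verdict.
Trained networks look in a picture, given as the dict that the camera call returned (one of the last four; its "shot" number tells which), for a name from the list of things; names that differ only in an ending like _2 or _b are one class to them, and where a whole thing is asked for, a point or a joint stands for the part that bears it (a point fixed in the world has none). Each returns a list of dicts, best first, with "score" (0 to 1); they miss things now and then, are a little off and sometimes report something else, mostly with a low value. They report only what shows in the picture. A call takes as long as a camera call. They do not tell look-alikes from the thing itself.
- look_for(picture, thing): "at" ([x, y, z] in mm, in the coordinates of the camera as it stood for that picture, good to about 4 mm: the middle of the surface that is visible of it).
- outline_of(picture, thing): "pixels" (384x512 bool, what is visible of it).
The state is a dict: "time_s": time; "q": joint angles; "joint_vel": joint speeds; "joint_torque": joint torques, N m; "position": TCP position; "eef_rot": TCP orientation; "wrist_force": force on the tool from outside, world axes, zero at the start; "wrist_torque": the same for the moment, N m; "gripper_width": finger opening in mm.
Only numpy, scipy, OpenCV 4.12 (cv2) and the standard library are available. Lean on these libraries where they do the work, as an engineer would, in place of code of your own. Each camera call takes 0.05 s, during which the arm holds its last target.

### The job

The ribbed brown porcelain bushing is leaning over in the red seat collar of the grey transformer cover. Tip it gently up until it stands upright on its round end, only then push it straight down until the red collar is fully home in its housing, and last push the blue-headed brass keeper into the slot between the two steel cheeks until its head meets them, locking the collar. Leave the bushing upright and the other things on the bench undisturbed.

Things in the scene. Friction and masses are not known exactly. Their poses are not given: they have to be found in the camera images.
- bushing: Ribbed brown porcelain bushing, 160 mm long, 0.5 to 0.9 kg, too thick to grip. Lower end a ball of radius 48 mm, the rest up to the cap a cylinder of radius 46 mm (ribs are only skin deep: it pushes like a plain cylinder). Origin: lowest point of the ball; z axis runs from ball to cap, ball centre at z = 48 mm, mass centre at 58 mm. Starts leaning 50 degrees, ball in the collar.
- cap (a point): Centre of the flat end face of the bushing's aluminium cap (radius 46 mm), 160 mm from the bushing's origin along its z axis. The bushing turns in the collar like a ball joint about the ball's centre; friction (about 0.25; the side and cap 0.6) holds it at whatever lean it is left: it neither falls back nor rights itself.
- seat (a point): Fixed point on the seat's upright axis, level with the top of the dark housing ring (124 mm across), 40 mm above the bench; z up. The red collar (72 mm inside, 101 mm outside) stands 10 mm proud of it at the start. The ball's centre is 82 mm above the bench with the collar up, 72 mm with it home.
- cover: Grey cover plate, 240 x 200 x 12 mm, fixed. Origin on the bench under the seat's axis; z up. The bushing starts leaning along this body's -x against a fixed rest: rubber crossbar 60 mm wide, 79 mm from the seat's axis, top 85 mm above the bench. Lowest edge of the cap: 116 mm from the axis, 119 mm up, overhanging the rest. The keeper's slot lies on this body's +y side.
- collar (a joint): How far the red collar has gone down into its housing, m: 0 standing proud, 0.010 fully home. It slides stiffly without a spring: it carries the bushing's weight and stays where it is left; pressing on the cap with about 8 to 13 N moves it down. While it stands proud it blocks the keeper.
- keeper: Brass tongue 20 mm wide, 10 mm high, 57 mm long with a round nose, and an upright blue push head 40 mm wide, 14 mm thick, 30 mm high; 0.15 kg. Origin at the foot of the head's inner face, centred in x; z up, the nose points along -y and the head's outer face is at y = +14 mm. It lies on the flat pedestal top, 40.5 mm above the bench, its nose about 6 to 16 mm before the slot.
- slot (a point): Mouth of the keeper's slot, on the pedestal top midway between the outer ends of the two fixed steel cheeks (23 mm apart, 8 mm thick, 14 mm high, 40 mm long); same axes as the cover: the keeper is pushed along -y. Home: the keeper's origin at this point, the head's inner face against the cheeks and the nose over the collar's rim. Lies 104 mm from the seat's axis; the pedestal is 70 mm wide and ends 98 mm beyond.
- tape_roll: Bystander: yellow roll of tape lying flat, 90 mm across, 19 mm high; origin at its underside centre.
- tape_measure: Bystander: orange tape measure, 75 x 45 x 70 mm; origin at its underside centre.
- spool_insulator: Bystander: white ceramic spool, 64 mm across, 70 mm high; origin at its underside centre.
- switch_box: Bystander: open steel box, 100 x 60 x 45 mm; origin at its underside centre.
- nut_jar: Bystander: clear jar with a blue lid, 68 mm across, 85 mm high; origin at its underside centre.
- screwdriver: Bystander: screwdriver with a green handle, 210 mm long, lying along its x axis; origin under its middle.
- wrench: Bystander: wrench, 190 mm long, lying along its x axis; origin under its middle.
- torch: Bystander: black hand torch, 135 mm long, 42 mm high, lying along its x axis; origin under its middle.
Things that resemble listed ones, but are neither listed nor needed, are in the scene too. Of the things shaped like the keeper, the brass one is meant.

How it is judged:
By the outcome, as a careful person would: the job done as asked, in the order asked, and still so for the second after the job is handed in, with the robot touching nothing.
It also fails if it takes over 58 s, if anything falls off the work surface, if the arm or the gripper's body presses on something with over 40 N, if the wrist force passes 120 N, or if a joint passes its speed limit or range.

## Working session

There is one attempt and no reset: what is moved stays moved. The work goes in short steps, Python scripts to look and compute and a tool call to move; the robot and the scene stay as the last step left them, time stands still between calls to the robot, and variables do not carry over. Pictures are saved under pics/ and viewed, and the job is handed in when it is done.

Besides the shell and the picture viewer there is one more tool, called after "Request:" as a command line: name --argument value ..., lists and objects as JSON in quotes. step_arm: Moves the arm, as the interface text tells. Its arguments: {"type":"object","properties":{"plan":{"type":"array"},"force":{"type":"number"}},"required":["plan"]}

```bash
mkdir -p pics; ls; python3 - <<'E'
from plant import manip, capture, look_for
import cv2, numpy as np
s=manip.sense(); print(s['time_s'],s['position'],s['wrist_force'],s['gripper_width'])
for n in ['side','top']:
    p=capture(n); cv2.imwrite(f'pics/{n}0.png',cv2.cvtColor(cv2.resize(p['frame'],(800,600),interpolation=cv2.INTER_CUBIC),cv2.COLOR_RGB2BGR))
    print(n,(-p['R'].T@p['t']).round(), p['R'].round(2).tolist(), p['intrinsics'].round().tolist())
    for th in ['bushing','cap','cover','collar','keeper','tape_roll','tape_measure','spool_insulator','switch_box','nut_jar','screwdriver','wrench','torch']:
        for d in look_for(p,th)[:3]:
            X=p['R'].T@(np.array(d['at'])-p['t']); uv=cv2.projectPoints(X[None],cv2.Rodrigues(p['R'])[0],p['t'],p['intrinsics'],np.array(p['dist_coeffs']))[0].ravel()
            print(th,round(d['score'],2),X.round(),uv.round())
E
```

```text
pics
0.0 [ 224.06166763 -583.0778647   230.69538311] [-0.36612955  0.20563588  0.15854261] 85.73087673276606
side [419. 867. 751.] [[-0.99, -0.16, 0.01], [-0.1, 0.58, -0.81], [0.12, -0.8, -0.59]] [[358.0, 0.0, 251.0], [0.0, 358.0, 193.0], [0.0, 0.0, 1.0]]
bushing 0.7 [584.  14. 126.] [240. 190.]
cap 0.74 [585.  16. 125.] [240. 191.]
cover 0.82 [555.  56.  15.] [247. 228.]
collar 0.46 [604.  33.  50.] [233. 213.]
collar 0.25 [558. 432.  65.] [217. 326.]
keeper 0.72 [523. 298.  11.] [244. 294.]
keeper 0.69 [526. 154.  54.] [252. 242.]
keeper 0.57 [583.  13. 127.] [240. 190.]
tape_roll 0.88 [732. 298.  18.] [165. 281.]
tape_measure 0.62 [451. 428.  64.] [267. 332.]
spool_insulator 0.79 [557. 431.  66.] [218. 325.]
switch_box 0.86 [ 431. -360.   27.] [296. 159.]
nut_jar 0.55 [ 650. -304.   53.] [239. 156.]
screwdriver 0.97 [279. 346.  23.] [344. 321.]
wrench 0.68 [ 743. -227.   10.] [211. 174.]
wrench 0.25 [599.  35.  51.] [234. 213.]
torch 0.77 [ 355. -224.   30.] [315. 180.]
torch 0.35 [556.  59.  15.] [247. 229.]
top [ 275.   21. 1531.] [[-0.01, -1.0, 0.0], [-0.98, 0.01, -0.19], [0.19
[... 289 characters left out ...]
.8 [551.  32.  15.] [246. 199.]
collar 0.73 [ 743. -234.    5.] [322. 144.]
collar 0.49 [584.  33.  48.] [245. 187.]
keeper 0.52 [395. 190.  10.] [198. 246.]
keeper 0.51 [522. 287.   8.] [170. 208.]
keeper 0.45 [532. 135.  49.] [214. 203.]
tape_roll 0.61 [729. 290.  19.] [170. 148.]
tape_measure 0.57 [454. 400.  63.] [132. 226.]
spool_insulator 0.92 [563. 401.  61.] [133. 193.]
switch_box 0.65 [ 440. -369.    7.] [365. 230.]
nut_jar 0.9 [ 645. -317.   87.] [352. 165.]
screwdriver 0.69 [278. 335.  26.] [153. 281.]
screwdriver 0.21 [ 376. -225.   34.] [325. 250.]
screwdriver 0.18 [555.  27.  14.] [247. 197.]
wrench 0.59 [ 740. -231.    5.] [321. 145.]
torch 0.66 [ 374. -226.   33.] [325. 250.]
```

View pics/side0.png

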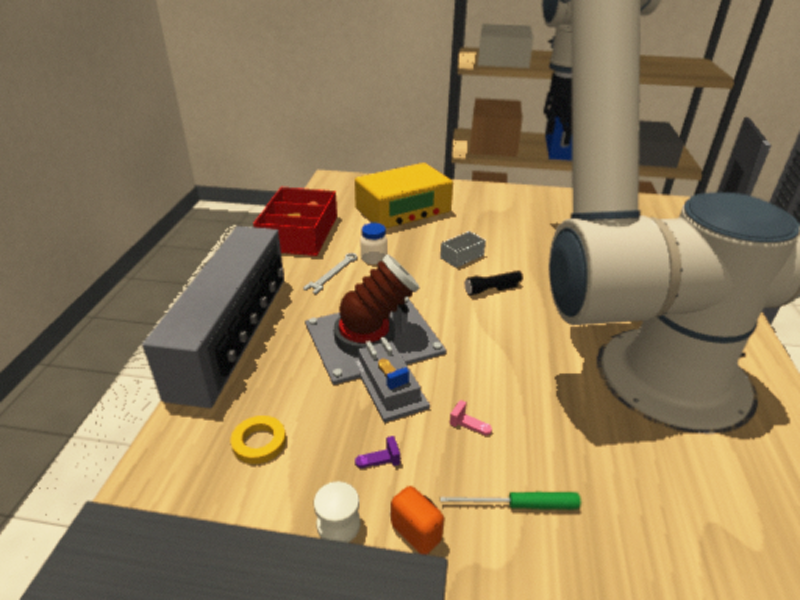

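View pics/top0.png

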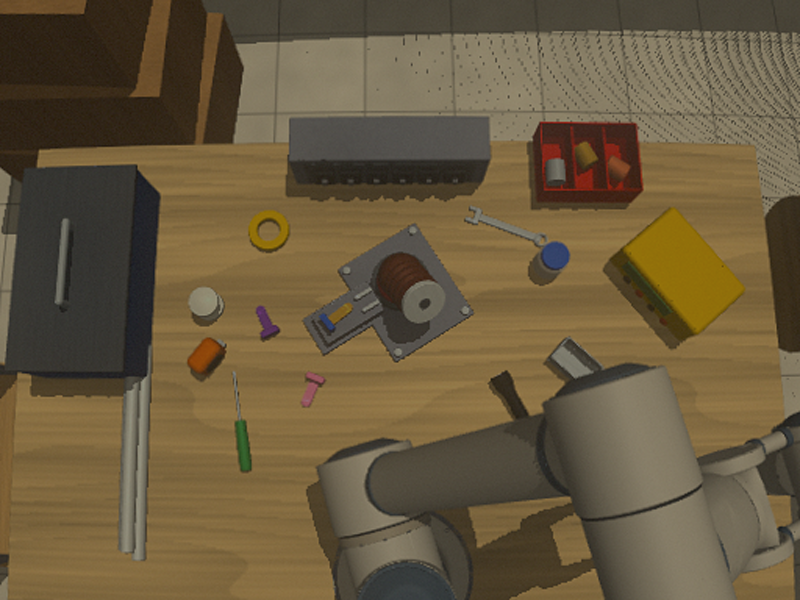

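```bash
python3 - <<'E'
from plant import capture
import cv2, numpy as np,pickle
ps={n:capture(n) for n in('side','top')}; pickle.dump(ps,open('ps0.pkl','wb'))
a=cv2.resize(ps['side']['frame'][140:320,165:325],None,fx=3,fy=3,interpolation=cv2.INTER_CUBIC)
cv2.imwrite('pics/sidecrop.png',cv2.cvtColor(a,4))
a=cv2.resize(ps['top']['frame'][140:260,155:315],None,fx=5,fy=5,interpolation=cv2.INTER_CUBIC)
cv2.imwrite('pics/topcrop.png',cv2.cvtColor(a,4))
E
```

```text
(no output)
```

View pics/sidecrop.png

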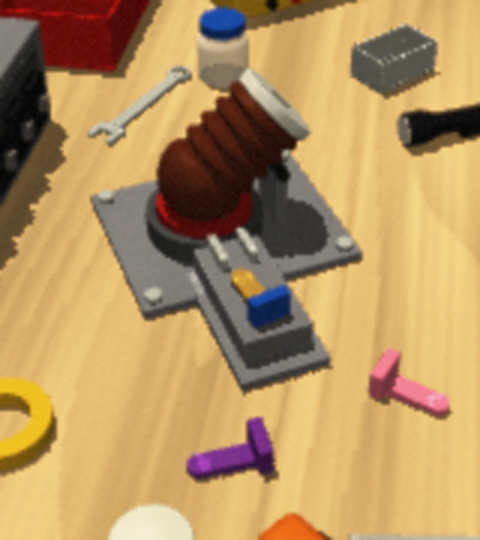

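View pics/topcrop.png

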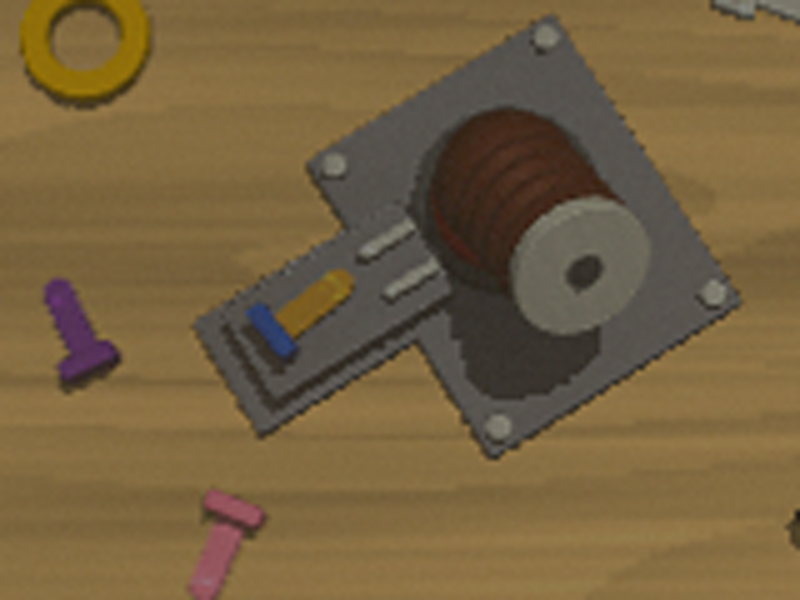

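Three keeper-shaped things appear in the top picture (512-px frame): purple about (170,208), pink about (198,246), and brass with a blue head about (214,203). The brass one lies on the pedestal in front of the steel cheeks and the enlarged crop confirms it, so it is the one meant. Next I fit the cover pose from its plate corners.

```bash
cat > h.py <<'E'
import numpy as np, cv2
def proj(p,X):
    return cv2.projectPoints(np.asarray(X,float).reshape(-1,3),cv2.Rodrigues(p['R'])[0],p['t'],p['intrinsics'],np.array(p['dist_coeffs']))[0].reshape(-1,2)
def ray(p,uv,z):
    n=cv2.undistortPoints(np.asarray(uv,float).reshape(-1,1,2),p['intrinsics'],np.array(p['dist_coeffs'])).reshape(-1,2)
    d=np.c_[n,np.ones(len(n))]@p['R']; c=-p['R'].T@p['t']
    return c+d*((z-c[2])/d[:,2])[:,None]
def fr(x,y,a):
    return lambda L:np.c_[x+np.cos(a)*L[:,0]-np.sin(a)*L[:,1], y+np.sin(a)*L[:,0]+np.cos(a)*L[:,1], L[:,2]]
E
python3 - <<'E'
from h import *; import pickle
from scipy.optimize import least_squares
ps=pickle.load(open('ps0.pkl','rb'))
# A,B,C,D local
L=np.array([[120,-100,12],[120,100,12],[-120,100,12],[-120,-100,12]],float)
top=np.array([(548,14),(308,165),(493,458),(740,297)])/5+[155,140]
side=np.array([(92,198),(148,318),(360,255)])/3+[165,140]
for n,uv in(('top',top),('side',side)): print(n,ray(ps[n],uv,12 if 1 else 0).round())
def f(v):
    X=fr(*v)(L)
    return np.r_[(proj(ps['top'],X)-top).ravel(),(proj(ps['side'],X[:3])-side).ravel()]
r=least_squares(f,[590,20,0.55]); print(r.x,np.degrees(r.x[2]),r.fun.round(1))
for sel in (0,1):
  q=least_squares(lambda v:f(v)[:8] if sel==0 else f(v)[8:],r.x); print(q.x,q.fun.round(1))
v=r.x; F=fr(*v)
for n,s,o in(('side',3,(165,140)),('top',5,(155,140))):
    p=ps[n]; o=np.array(o)
    im=cv2.imread(f'pics/{n}crop.png')
    pts={'seat':[0,0,40],'slot':[0,104,40.5],'cheekL':[-11.5,104,54],'cheekR':[11.5,104,54],'pedc1':[-35,202,40.5],'pedc2':[35,202,40.5]}
    c=-np.array([np.sin(np.radians(50)),0,-np.cos(np.radians(50))])
    ax=np.array([-np.sin(np.radians(50)),0,np.cos(np.radians(50))])
    pts['cap']=np.array([0,0,82])+112*ax
    for k,x in pts.items():
        u=(proj(p,F(np.array([x],float)))[0]-o)*s
        cv2.circle(im,tuple(int(t) for t in u),3,(0,255,0),-1)
    cv2.imwrite(f'pics/{n}chk.png',im)
E
```

```text
top [[ 747.  -35.   12.]
 [ 641.  130.   12.]
 [ 440.    6.   12.]
 [ 547. -161.   12.]]
side [[744. -27.  12.]
 [637. 145.  12.]
 [442.  19.  12.]]
[ 5.93321905e+02 -1.18737225e+01  5.62704739e-01] 32.24060665121507 [-0.7 -0.4 -2.  -0.1 -0.7  0.5 -0.2  0.6 -0.9 -1.1 -0.7 -2.1  1.5 -2. ]
[ 5.93886248e+02 -1.48370571e+01  5.62248857e-01] [ 0.2 -0.6 -1.1 -0.3  0.2  0.3  0.7  0.4]
[ 5.91528104e+02 -4.43234630e+00  5.57229536e-01] [-0.9  0.2 -0.9 -0.4  1.8 -0.2]
```

View pics/sidechk.png

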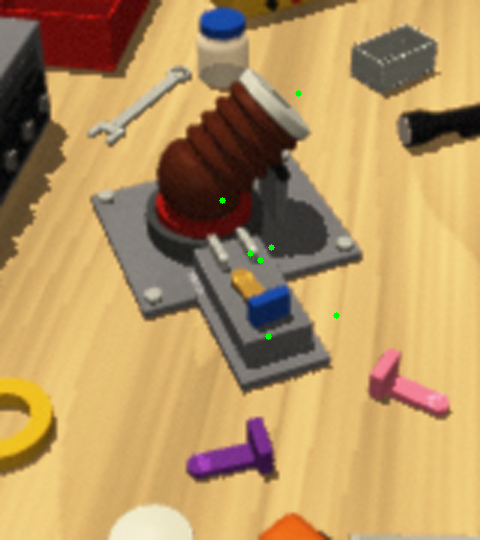

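View pics/topchk.png

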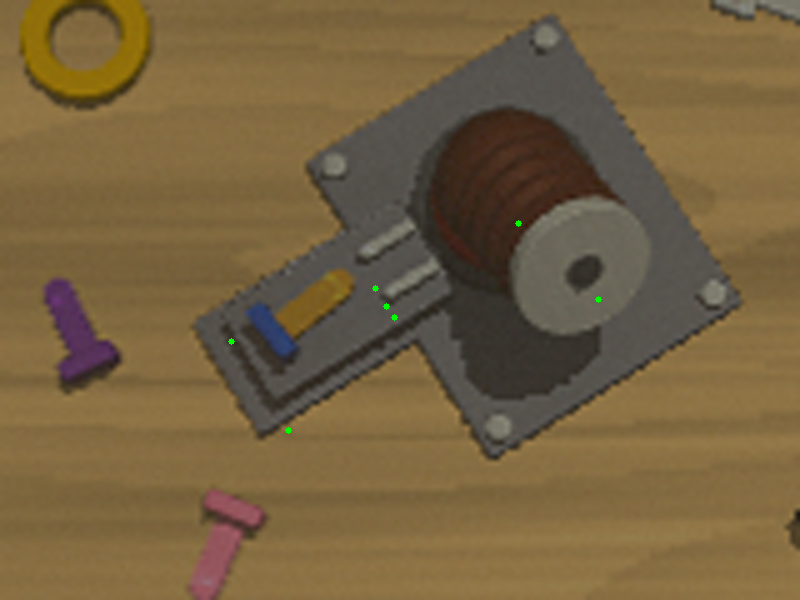

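```bash
python3 - <<'E'
import pickle,cv2
ps=pickle.load(open('ps0.pkl','rb'))
for n,(x,y,w,h,s) in {'side':(212,180,70,75,8),'top':(190,155,80,70,9)}.items():
    a=cv2.resize(ps[n]['frame'][y:y+h,x:x+w],None,fx=s,fy=s,interpolation=cv2.INTER_CUBIC)
    cv2.imwrite(f'pics/{n}z.png',cv2.cvtColor(cv2.convertScaleAbs(a,alpha=1.5),4))
E
```

```text
(no output)
```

View pics/sidez.png

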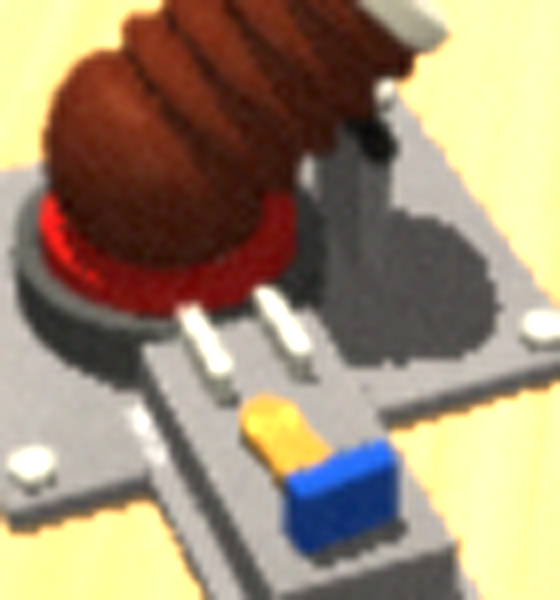

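View pics/topz.png

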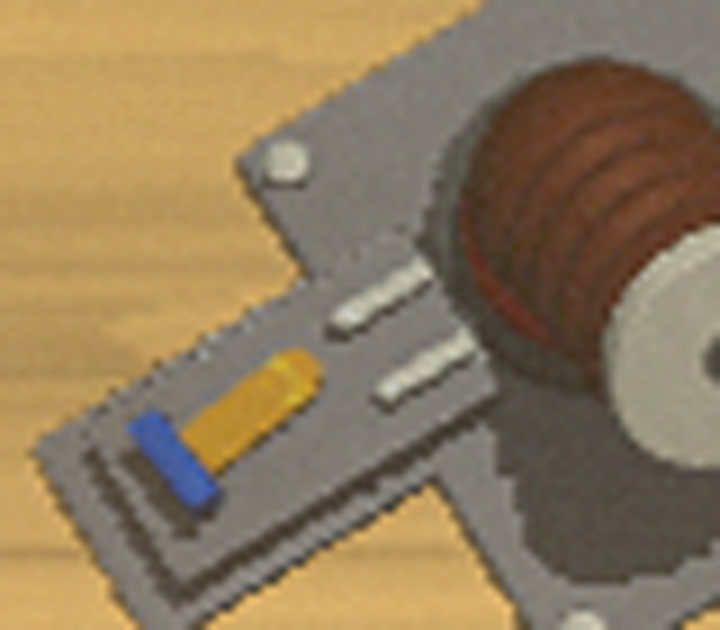

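```bash
python3 - <<'E'
from h import *; import pickle
from scipy.optimize import least_squares
ps=pickle.load(open('ps0.pkl','rb'))
px=lambda c,s,o:(np.array(c,float)+.5)/s-.5+np.array(o)
T=px([(340,315),(425,272),(383,392),(468,345)],9,(190,155))
S=px([(224,372),(187,312),(300,357),(265,292),(275,590),(455,545)],8,(212,180))
L=np.array([[15.5,104,54.5],[15.5,64,54.5],[-15.5,104,54.5],[-15.5,64,54.5],[35,202,40.5],[-35,202,40.5]])
def f(v,w=3):
    X=fr(*v)(L); return np.r_[(proj(ps['top'],X[:4])-T).ravel(),(proj(ps['side'],X)-S).ravel()]
x0=[593,20,.5627]
def go(g): 
    q=least_squares(g,x0); print(q.x.round(3),np.degrees(q.x[2]).round(1),q.fun.round(1)); return q.x
v=go(f); go(lambda v:f(v)[:8]); go(lambda v:f(v)[8:])
v=go(lambda v:np.r_[f(v),(v[2]-.5627)*200])
# ring center col check, keeper
print(proj(ps['side'],fr(*v)(np.array([[0,0,40.]]))), px((171,0),8,(212,180)))
# keeper: head outer... top edges
hT=px([(150,410),(212,500)],9,(190,155)); hS=px([(290,480),(398,445),(388,545),(303,555)],8,(212,180))
Lk=np.array([[20,14,30],[-20,14,30],[-20,14,0],[20,14,0]])
nose=np.array([[0,-57,10.]])
nT=px([(312,362)],9,(190,155)); nS=px([(258,402)],8,(212,180))
# top: head top outer corners
hT=px([(133,425),(203,510)],9,(190,155))
def g(k):
    F=fr(*k); X=F(Lk+[0,0,40.5]); N=F(nose+[0,0,40.5])
    return np.r_[(proj(ps['top'],X[:2])-hT).ravel(),(proj(ps['side'],X)-hS).ravel(),(proj(ps['top'],N)-nT).ravel(),(proj(ps['side'],N)-nS).ravel()]
k=least_squares(g,[500,150,.56]); print(k.x,np.degrees(k.x[2]),k.fun.round(1))
c,s=np.cos(v[2]),np.sin(v[2]); d=k.x[:2]-v[:2]; print('keeper local',d@[c,s],d@[-s,c])
np.save('v.npy',v)
for n,s,o in(('side',8,(212,180)),('top',9,(190,155))):
    im=cv2.imread(f'pics/{n}z.png'); F=fr(*v); t=np.linspace(0,2*np.pi,60)
    A=np.r_[L,np.c_[62*np.cos(t),62*np.sin(t),0*t+40],np.c_[50.5*np.cos(t),50.5*np.sin(t),0*t+50]]
    th=np.radians(50);ex=np.array([np.cos(th),0,np.sin(th)]);ax=np.array([-np.sin(th),0,np.cos(th)])
    A=np.r_[A,np.array([0,0,82])+112*ax+46*(np.cos(t)[:,None]*ex+np.sin(t)[:,None]*np.array([0,1,0]))]
    for u in (proj(ps[n],F(A))-o+.5)*s-.5: cv2.circle(im,tuple(int(q) for q in u),2,(0,255,0),-1)
    for u in (proj(ps[n],np.r_[fr(*k.x)(np.r_[Lk,nose]+[0,0,40.5])])-o+.5)*s-.5: cv2.circle(im,tuple(int(q) for q in u),2,(0,0,255),-1)
    cv2.imwrite(f'pics/{n}z2.png',im)
E
```

```text
[ 6.11476e+02 -3.04900e+00  5.35000e-01] 30.7 [-0.9  0.9  0.2 -0.5 -0.8  0.3  0.3 -0.7  0.  -0.   0.1 -0.8  0.4 -0.7
 -0.  -0.6 -0.6  0.6  0.4 -0.4]
[ 6.08635e+02 -5.65000e+00  4.97000e-01] 28.5 [-0.5  0.6  0.7 -0.4 -0.8  0.2  0.5 -0.4]
[ 6.12138e+02 -1.48700e+00  5.42000e-01] 31.1 [-0.   0.3 -0.1 -0.5  0.3 -0.4 -0.2 -0.4 -0.5  0.9  0.5 -0.2]
[ 6.13921e+02 -1.64300e+00  5.61000e-01] 32.1 [-1.   0.9 -0.1 -0.8 -0.7  0.2  0.2 -1.1  0.   0.1 -0.2 -0.6  0.3 -0.7
 -0.4 -0.6  0.3  0.6  1.  -0.8 -0.4]
[[232.14747269 208.20331816]] [232.9375 179.5625]
[525.28205038 145.02043679   0.6369559 ] 36.49488489310601 [-0.9 -0.3 -1.4 -0.   0.7  1.5  0.1  1.2  1.1 -3.4 -0.9 -0.   0.8 -0.3
 -0.3 -1.1]
keeper local 2.930228571442896 171.34301601187167
```

View pics/sidez2.png

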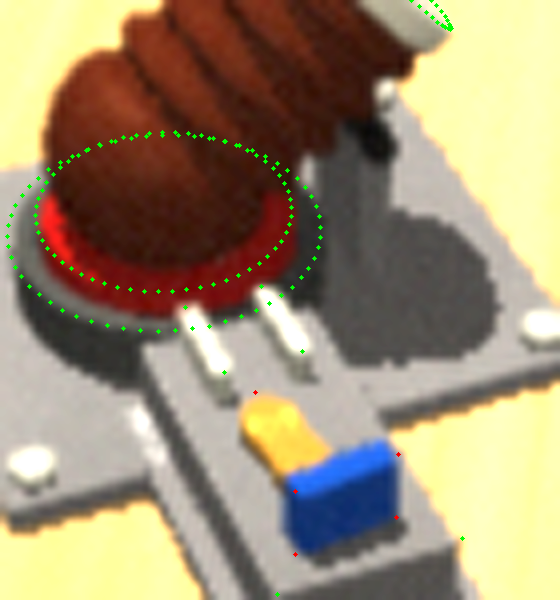

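View pics/topz2.png

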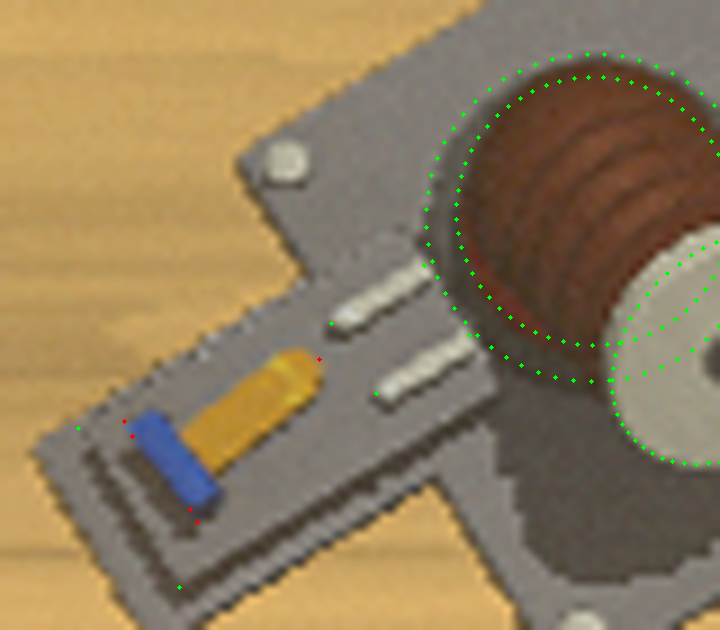

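```bash
python3 - <<'E'
from plant import manip
import numpy as np
s=manip.sense(); R=s['eef_rot']; print(R.round(3), np.degrees(np.arctan2(R[1][0],R[0][0])),s['q'].round(1) if hasattr(s['q'],'round') else s['q'],s['position'])
x,y,a=612,-3,0.553
for l in[(-145,0),(-46-11,0),(0,0),(0,104),(0,200)]:
    print(l,x+np.cos(a)*l[0]-np.sin(a)*l[1],y+np.sin(a)*l[0]+np.cos(a)*l[1])
E
```

```text
[[ 0.933  0.359 -0.   ]
 [ 0.359 -0.933  0.   ]
 [-0.    -0.    -1.   ]] 21.018042164437283 [-74.5  28.3  77.1  -0.   74.6  -5.5] [ 224.15931084 -583.41397967  231.27672233]
(-145, 0) 488.61186917673666 -79.16015475260838
(-57, 0) 563.4957002970621 -32.93881945447364
(0, 0) 612.0 -3.0
(0, 104) 557.3747855567499 85.49907314220266
(0, 200) 506.9515106860574 167.19052527346665
```

Request:
step_arm --plan '[{"linear": [1.5, 3, 0.5], "yaw": 0.047, "gripper": 1}, {"linear": [2, 4, 0.5], "yaw": 0.047, "gripper": 1}, {"linear": [2, 4, 0], "yaw": 0.047, "gripper": 1}, {"linear": [2, 4, 0], "yaw": 0.046, "gripper": 1}, {"linear": [2, 4, 0], "yaw": 0, "gripper": 1}, {"linear": [2, 4, 0], "yaw": 0, "gripper": 1}, {"linear": [2, 4, 0], "yaw": 0, "gripper": 1}, {"linear": [2, 4, 0], "yaw": 0, "gripper": 1}, {"linear": [2, 4, 0], "yaw": 0, "gripper": 1}, {"linear": [2, 4, 0], "yaw": 0, "gripper": 1}, {"linear": [2, 4, 0], "yaw": 0, "gripper": 1}, {"linear": [2, 4, 0], "yaw": 0, "gripper": 1}]'

```text
time_s: 2.7
position: [459.8, -111.7, 241.5]
eef_rot: [[0.851, 0.526, 0.001], [0.526, -0.851, -0.0], [0.0, 0.0, -1.0]]
wrist_force: [-0.4, -0.6, 0.4]
gripper_width: -0.0
```

Request:
step_arm --plan '[{"linear": [1.4, 1.6, 0], "yaw": 0, "gripper": 1}, {"linear": [1.48, 1.65, 0], "yaw": 0, "gripper": 1}, {"linear": [0, 0, -3], "yaw": 0, "gripper": 1}, {"linear": [0, 0, -3], "yaw": 0, "gripper": 1}, {"linear": [0, 0, -3], "yaw": 0, "gripper": 1}, {"linear": [0, 0, -2.5], "yaw": 0, "gripper": 1}, {"linear": [0, 0, -1.65], "yaw": 0, "gripper": 1}, {"linear": [0, 0, 0], "yaw": 0, "gripper": 1}, {"linear": [0, 0, 0], "yaw": 0, "gripper": 1}]'

```text
time_s: 3.6
position: [488.1, -81.0, 110.2]
eef_rot: [[0.851, 0.526, -0.0], [0.526, -0.851, 0.0], [-0.0, -0.0, -1.0]]
wrist_force: [0.3, -1.1, -0.5]
gripper_width: 0.4
```

```bash
cat > shot.py <<'E'
import sys,cv2,pickle
from plant import capture,manip
tag=sys.argv[1]; ps={}
for n,(x,y,w,h,s) in {'side':(190,120,110,130,4),'top':(190,140,120,90,5)}.items():
    if len(sys.argv)>2 and n not in sys.argv[2:]: continue
    p=ps[n]=capture(n); a=cv2.resize(p['frame'][y:y+h,x:x+w],None,fx=s,fy=s,interpolation=cv2.INTER_CUBIC)
    cv2.imwrite(f'pics/{n}_{tag}.png',cv2.cvtColor(cv2.convertScaleAbs(a,alpha=1.4),4))
pickle.dump(ps,open(f'ps_{tag}.pkl','wb'))
s=manip.sense();print(s['time_s'],s['position'],s['wrist_force'])
E
python3 shot.py a
```

```text
3.7 [488.59201834 -81.11955016 110.79828753] [-0.06605895  0.68464     0.70898285]
```

View pics/side_a.png

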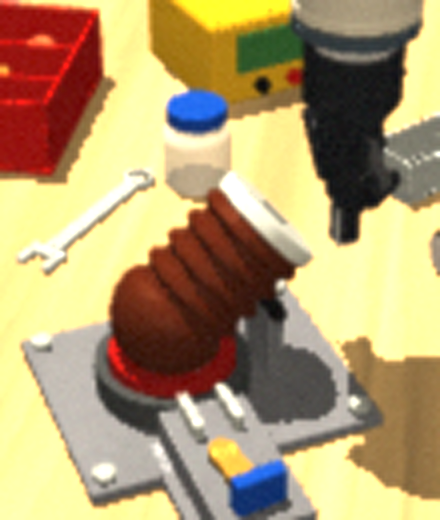

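View pics/top_a.png

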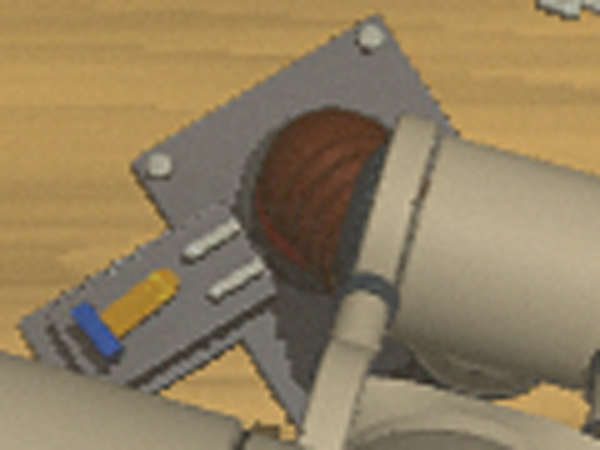

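Request:
step_arm --plan '[{"linear": [0.3, 0.2, -0.4], "yaw": 0, "gripper": 1}, {"linear": [0.4, 0.26, -0.3], "yaw": 0, "gripper": 1}, {"linear": [0.4, 0.26, 0], "yaw": 0, "gripper": 1}, {"linear": [0, 0, 0], "yaw": 0, "gripper": 1}]'

```text
time_s: 4.1
position: [499.7, -73.4, 102.8]
eef_rot: [[0.85, 0.526, 0.001], [0.526, -0.85, -0.0], [0.0, 0.0, -1.0]]
wrist_force: [0.5, 0.8, -0.2]
gripper_width: 0.2
```

Request:
step_arm --plan '[{"linear": [0.17, 0.105, 0], "yaw": 0, "gripper": 1}, {"linear": [0.17, 0.105, 0], "yaw": 0, "gripper": 1}, {"linear": [0, 0, 0], "yaw": 0, "gripper": 1}]'

```text
time_s: 4.4
position: [502.6, -71.6, 102.8]
eef_rot: [[0.85, 0.526, 0.0], [0.526, -0.85, -0.0], [0.0, 0.0, -1.0]]
wrist_force: [-0.1, 0.2, 0.6]
gripper_width: -0.2
```

Request:
step_arm --plan '[{"linear": [0.17, 0.105, 0], "yaw": 0, "gripper": 1}, {"linear": [0, 0, 0], "yaw": 0, "gripper": 1}]'

```text
time_s: 4.6
position: [504.2, -70.6, 102.8]
eef_rot: [[0.851, 0.526, 0.0], [0.526, -0.851, -0.0], [0.0, 0.0, -1.0]]
wrist_force: [0.0, 0.5, -0.4]
gripper_width: 0.3
```

Request:
step_arm --plan '[{"linear": [0.17, 0.105, 0.05], "yaw": 0, "gripper": 1}, {"linear": [0, 0, 0], "yaw": 0, "gripper": 1}]'

```text
time_s: 4.8
position: [506.0, -69.5, 103.4]
eef_rot: [[0.85, 0.526, 0.0], [0.526, -0.85, -0.0], [0.0, 0.0, -1.0]]
wrist_force: [0.7, -0.2, -0.2]
gripper_width: -0.3
```

Request:
step_arm --plan '[{"linear": [0.17, 0.105, 0.05], "yaw": 0, "gripper": 1}, {"linear": [0, 0, 0], "yaw": 0, "gripper": 1}]'

```text
time_s: 5.0
position: [507.0, -68.5, 103.7]
eef_rot: [[0.85, 0.526, -0.001], [0.526, -0.85, -0.0], [-0.001, -0.0, -1.0]]
wrist_force: [-3.8, -3.0, 2.0]
gripper_width: 0.1
```

Request:
step_arm --plan '[{"linear": [0.17, 0.105, 0.05], "yaw": 0, "gripper": 1}, {"linear": [0, 0, 0], "yaw": 0, "gripper": 1}]'

```text
time_s: 5.2
position: [507.5, -67.6, 104.1]
eef_rot: [[0.85, 0.526, -0.003], [0.526, -0.85, -0.0], [-0.003, -0.001, -1.0]]
wrist_force: [-10.8, -8.0, 4.1]
gripper_width: -0.1
```

Request:
step_arm --plan '[{"linear": [0, 0, 0.2], "yaw": 0, "gripper": 1}, {"linear": [0, 0, 0.2], "yaw": 0, "gripper": 1}]'

```text
time_s: 5.4
position: [508.4, -67.5, 108.1]
eef_rot: [[0.851, 0.526, -0.002], [0.526, -0.851, 0.0], [-0.001, -0.001, -1.0]]
wrist_force: [-3.6, -1.8, -0.4]
gripper_width: -0.2
```

Request:
step_arm --plan '[{"linear": [0, 0, 0.2], "yaw": 0, "gripper": 1}, {"linear": [0, 0, 0.2], "yaw": 0, "gripper": 1}]'

```text
time_s: 5.6
position: [509.2, -67.4, 112.4]
eef_rot: [[0.851, 0.526, 0.0], [0.526, -0.851, 0.0], [0.0, -0.0, -1.0]]
wrist_force: [-0.8, -0.7, -1.0]
gripper_width: 0.2
```

Request:
step_arm --plan '[{"linear": [0.096, 0.06, 0.24], "yaw": 0, "gripper": 1}, {"linear": [0.096, 0.06, 0.24], "yaw": 0, "gripper": 1}, {"linear": [0.096, 0.06, 0.24], "yaw": 0, "gripper": 1}, {"linear": [0.096, 0.06, 0.24], "yaw": 0, "gripper": 1}]'

```text
time_s: 6.0
position: [513.2, -65.0, 122.1]
eef_rot: [[0.851, 0.526, 0.0], [0.526, -0.851, -0.0], [0.0, 0.0, -1.0]]
wrist_force: [-1.5, -1.3, 0.0]
gripper_width: 0.1
```

Request:
step_arm --plan '[{"linear": [0.113, 0.07, 0.23], "yaw": 0, "gripper": 1}, {"linear": [0.113, 0.07, 0.23], "yaw": 0, "gripper": 1}, {"linear": [0.113, 0.07, 0.23], "yaw": 0, "gripper": 1}, {"linear": [0.113, 0.07, 0.23], "yaw": 0, "gripper": 1}]'

```text
time_s: 6.4
position: [517.6, -62.2, 131.3]
eef_rot: [[0.851, 0.526, -0.0], [0.526, -0.851, 0.0], [-0.0, -0.0, -1.0]]
wrist_force: [-2.0, -1.2, -0.7]
gripper_width: -0.0
```

Request:
step_arm --plan '[{"linear": [0.13, 0.08, 0.215], "yaw": 0, "gripper": 1}, {"linear": [0.13, 0.08, 0.215], "yaw": 0, "gripper": 1}, {"linear": [0.13, 0.08, 0.215], "yaw": 0, "gripper": 1}, {"linear": [0.13, 0.08, 0.215], "yaw": 0, "gripper": 1}]'

```text
time_s: 6.8
position: [522.8, -59.0, 139.8]
eef_rot: [[0.851, 0.526, -0.0], [0.526, -0.851, 0.0], [-0.0, -0.0, -1.0]]
wrist_force: [-1.7, -2.0, -0.1]
gripper_width: 0.3
```

```bash
python3 shot.py b side
```

```text
6.85 [523.12304928 -58.91921552 140.14453803] [-1.62006117 -1.76453699  0.87465018]
```

View pics/side_b.png

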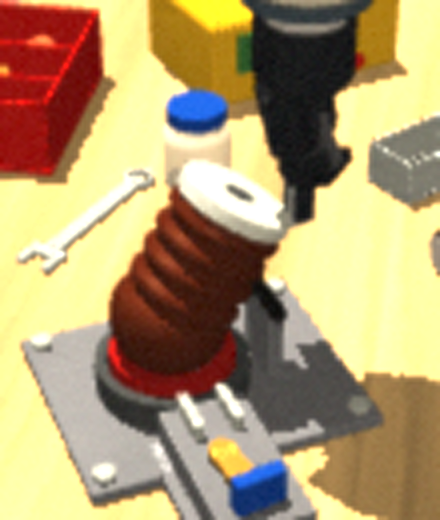

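The bushing now leans about 30° with the fingertip pressing its rim at crop pixel (300,210), and the collar is still proud. I keep following the arc.

Request:
step_arm --plan '[{"linear": [0.145, 0.09, 0.2], "yaw": 0, "gripper": 1}, {"linear": [0.145, 0.09, 0.2], "yaw": 0, "gripper": 1}, {"linear": [0.145, 0.09, 0.2], "yaw": 0, "gripper": 1}, {"linear": [0.145, 0.09, 0.2], "yaw": 0, "gripper": 1}]'

```text
time_s: 7.25
position: [528.6, -55.4, 147.9]
eef_rot: [[0.851, 0.526, -0.0], [0.526, -0.851, -0.0], [-0.0, 0.0, -1.0]]
wrist_force: [-3.5, -2.5, 1.8]
gripper_width: 0.1
```

Request:
step_arm --plan '[{"linear": [0.16, 0.1, 0.185], "yaw": 0, "gripper": 1}, {"linear": [0.16, 0.1, 0.185], "yaw": 0, "gripper": 1}, {"linear": [0.16, 0.1, 0.185], "yaw": 0, "gripper": 1}, {"linear": [0.16, 0.1, 0.185], "yaw": 0, "gripper": 1}]'

```text
time_s: 7.65
position: [534.9, -51.4, 155.3]
eef_rot: [[0.851, 0.526, -0.0], [0.526, -0.851, -0.0], [-0.0, -0.0, -1.0]]
wrist_force: [-4.4, -2.3, 3.6]
gripper_width: 0.1
```

Request:
step_arm --plan '[{"linear": [0.172, 0.106, 0.17], "yaw": 0, "gripper": 1}, {"linear": [0.172, 0.106, 0.17], "yaw": 0, "gripper": 1}, {"linear": [0.172, 0.106, 0.17], "yaw": 0, "gripper": 1}, {"linear": [0.172, 0.106, 0.17], "yaw": 0, "gripper": 1}]'

```text
time_s: 8.05
position: [541.7, -47.2, 162.2]
eef_rot: [[0.851, 0.526, -0.0], [0.526, -0.851, -0.0], [-0.0, 0.0, -1.0]]
wrist_force: [-6.0, -4.6, 5.1]
gripper_width: 0.1
```

Request:
step_arm --plan '[{"linear": [0.185, 0.114, 0.15], "yaw": 0, "gripper": 1}, {"linear": [0.185, 0.114, 0.15], "yaw": 0, "gripper": 1}, {"linear": [0.185, 0.114, 0.15], "yaw": 0, "gripper": 1}, {"linear": [0.185, 0.114, 0.15], "yaw": 0, "gripper": 1}]'

```text
time_s: 8.45
position: [549.3, -42.6, 168.2]
eef_rot: [[0.851, 0.526, 0.0], [0.526, -0.851, -0.0], [0.0, 0.0, -1.0]]
wrist_force: [-3.6, -1.6, 3.4]
gripper_width: 0.1
```

```bash
python3 shot.py c side
```

```text
8.5 [549.78044051 -42.45505816 168.37339365] [-3.15317302 -1.1039123   2.4819509 ]
```

View pics/side_c.png

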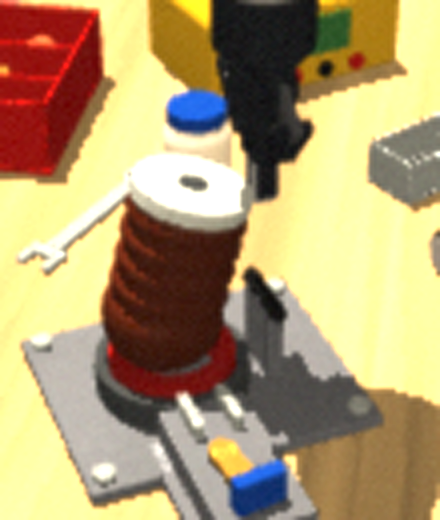

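Request:
step_arm --plan '[{"linear": [0.155, 0.097, 0.11], "yaw": 0, "gripper": 1}, {"linear": [0.155, 0.097, 0.11], "yaw": 0, "gripper": 1}, {"linear": [0.155, 0.097, 0.1], "yaw": 0, "gripper": 1}, {"linear": [0.155, 0.097, 0.1], "yaw": 0, "gripper": 1}, {"linear": [0.155, 0.097, 0.1], "yaw": 0, "gripper": 1}]'

```text
time_s: 9.0
position: [557.1, -37.7, 173.1]
eef_rot: [[0.851, 0.526, -0.0], [0.526, -0.851, 0.0], [0.0, -0.0, -1.0]]
wrist_force: [-0.4, -0.6, -0.9]
gripper_width: -0.2
```

Request:
step_arm --plan '[{"linear": [0.155, 0.097, 0.1], "yaw": 0, "gripper": 1}, {"linear": [0.155, 0.097, 0.1], "yaw": 0, "gripper": 1}, {"linear": [0.155, 0.097, 0.1], "yaw": 0, "gripper": 1}, {"linear": [0, 0, 0], "yaw": 0, "gripper": 1}]'

```text
time_s: 9.4
position: [561.9, -34.7, 176.2]
eef_rot: [[0.85, 0.526, 0.0], [0.526, -0.85, 0.0], [0.0, 0.0, -1.0]]
wrist_force: [-0.7, -1.2, 0.1]
gripper_width: 0.2
```

```bash
python3 shot.py d
```

```text
9.5 [561.68916416 -34.84919701 176.15302175] [-0.69575279  0.12423771 -0.1680716 ]
```

View pics/side_d.png

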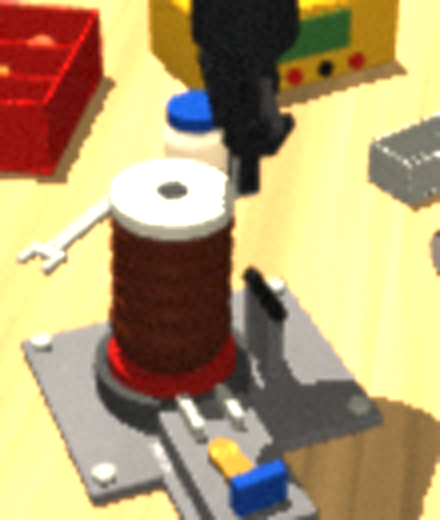

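View pics/top_d.png

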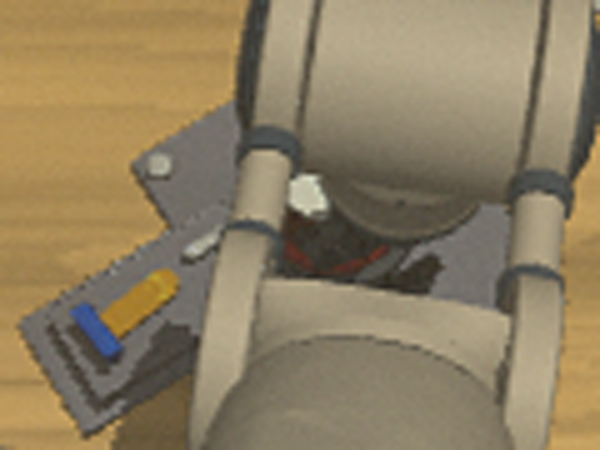

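Request:
step_arm --plan '[{"linear": [-0.8, -0.5, 0], "yaw": 0, "gripper": 1}, {"linear": [-2, -1.2, 0], "yaw": 0, "gripper": 1}, {"linear": [-1, -1, 3], "yaw": 0, "gripper": 1}, {"linear": [-1, -3, 3], "yaw": 0, "gripper": 1}, {"linear": [-1, -4.5, 0], "yaw": 0, "gripper": 1}, {"linear": [-1, -4.5, 0], "yaw": 0, "gripper": 1}, {"linear": [-1, -4.5, 0], "yaw": 0, "gripper": 1}, {"linear": [-1, -4.5, 0], "yaw": 0, "gripper": 1}, {"linear": [0, -4.5, 0], "yaw": 0, "gripper": 1}, {"linear": [0, -4, 0], "yaw": 0, "gripper": 1}, {"linear": [0, -2, 0], "yaw": 0, "gripper": 1}]'

```text
time_s: 10.6
position: [472.4, -380.2, 235.9]
eef_rot: [[0.852, 0.524, 0.0], [0.524, -0.852, -0.001], [-0.0, 0.001, -1.0]]
wrist_force: [0.5, -0.1, -0.1]
gripper_width: 0.3
```

```bash
python3 shot.py e
```

```text
10.7 [ 472.56113857 -379.59843161  235.70218393] [0.7143136  1.08600872 0.17844743]
```

View pics/side_e.png

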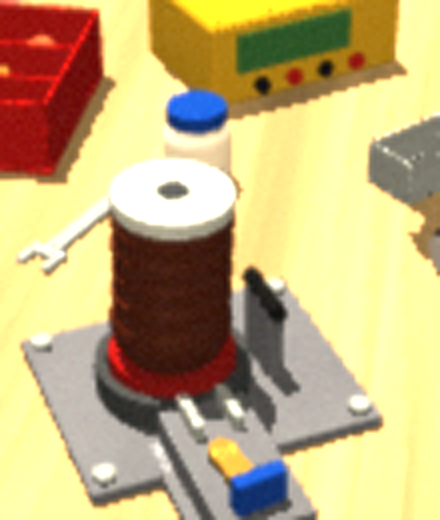

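View pics/top_e.png

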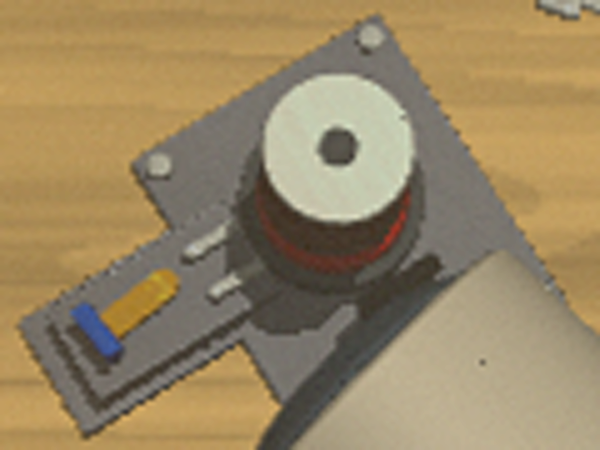

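```bash
cat > lean.py <<'E'
from h import *; import pickle,sys
from scipy.optimize import least_squares
tag=sys.argv[1]; zc=float(sys.argv[2])
ps=pickle.load(open(f'ps_{tag}.pkl','rb'))
C={}
for n,(x,y,w,h) in {'side':(190,150,80,40),'top':(235,145,55,50)}.items():
    im=ps[n]['frame'][y:y+h,x:x+w].astype(int)
    hsv=cv2.cvtColor(im.astype(np.uint8),cv2.COLOR_RGB2HSV)
    m=((hsv[...,1]<60)&(hsv[...,2]>(125 if n=='top' else 120))).astype(np.uint8)
    k,lab,st,ce=cv2.connectedComponentsWithStats(m); i=1+np.argmax(st[1:,4])
    cs,_=cv2.findContours((lab==i).astype(np.uint8),cv2.RETR_EXTERNAL,cv2.CHAIN_APPROX_NONE)
    c=max(cs,key=len); e=cv2.fitEllipse(c); print(n,'cap mask',st[i],'ellipse',np.round(e[0]+np.array([x,y]),2),np.round(e[1],1),round(e[2]))
    C[n]=np.array(e[0])+[x,y]
    print('  ray at z',zc,ray(ps[n],[C[n]],zc).round(1))
    cv2.imwrite(f'pics/m_{n}_{tag}.png',cv2.resize(((lab==i)*255).astype(np.uint8),None,fx=5,fy=5))
E
python3 lean.py e 194; python3 - <<'E'
from h import *; import pickle
ps=pickle.load(open('ps_e.pkl','rb'))
hT=(np.array([337.5,146])+.5)/5-.5+[190,140]; hS=(np.array([174,190])+.5)/4-.5+[190,120]
print(hT,ray(ps['top'],[hT],194),hS,ray(ps['side'],[hS],194))
for n,s,o in(('side',4,(190,120)),('top',5,(190,140))):
    im=cv2.imread(f'pics/{n}_e.png'); t=np.linspace(0,2*np.pi,90)
    for (x,y),col in(((612,-3),(0,255,0)),):
        F=fr(x,y,.553)
        A=np.r_[np.c_[62*np.cos(t),62*np.sin(t),0*t+40],np.c_[50.5*np.cos(t),50.5*np.sin(t),0*t+50],np.c_[46*np.cos(t),46*np.sin(t),0*t+194]]
        for u in (proj(ps[n],F(A))-o+.5)*s-.5: cv2.circle(im,tuple(int(round(q)) for q in u),1,col,-1)
    cv2.imwrite(f'pics/{n}_e2.png',im)
E
```

```text
side cap mask [  5  10  54  28 547] ellipse [225.45 172.29] [19.  52.9] 67
  ray at z 194.0 [[623.4  28.6 194. ]]
top cap mask [  8  10  30  29 618] ellipse [257.11 169.02] [28.2 28.7] 101
  ray at z 194.0 [[608.3  -4.3 194. ]]
[257.1 168.8] [[609.0062398   -4.33299828 194.        ]] [233.125 167.125] [[607.26612038  -2.28977669 194.        ]]
```

View pics/side_e2.png

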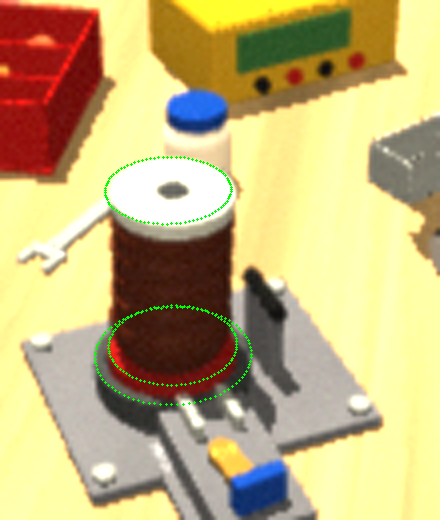

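View pics/top_e2.png

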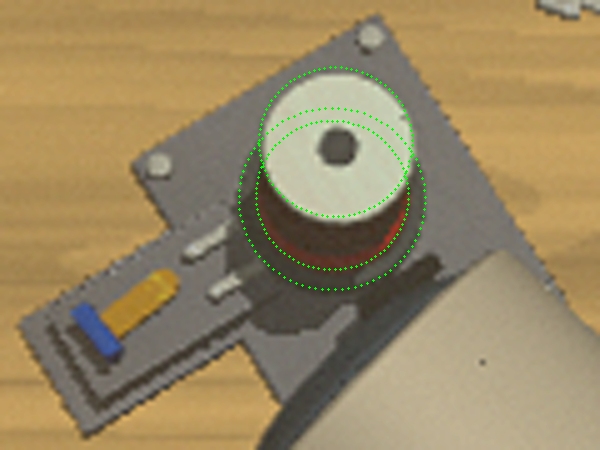

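```bash
python3 - <<'E'
from h import *; import pickle
ps=pickle.load(open('ps_e.pkl','rb'))
t=np.linspace(0,2*np.pi,200); F=fr(612,-3,.553)
for n,o,w,h,s in(('side',(210,185),46,42,16),('top',(233,150),48,50,12)):
    o=np.array(o); a=ps[n]['frame'][o[1]:o[1]+h,o[0]:o[0]+w]
    im=cv2.convertScaleAbs(cv2.cvtColor(cv2.resize(a,None,fx=s,fy=s,interpolation=cv2.INTER_CUBIC),4),alpha=1.8)
    A=np.r_[np.c_[62*np.cos(t),62*np.sin(t),0*t+40],np.c_[50.5*np.cos(t),50.5*np.sin(t),0*t+50]]
    for u in (proj(ps[n],F(A))-o+.5)*s-.5: cv2.circle(im,tuple(int(round(q)) for q in u),1,(0,255,0),-1)
    cv2.imwrite(f'pics/{n}_e3.png',im)
E
```

```text
(no output)
```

View pics/side_e3.png

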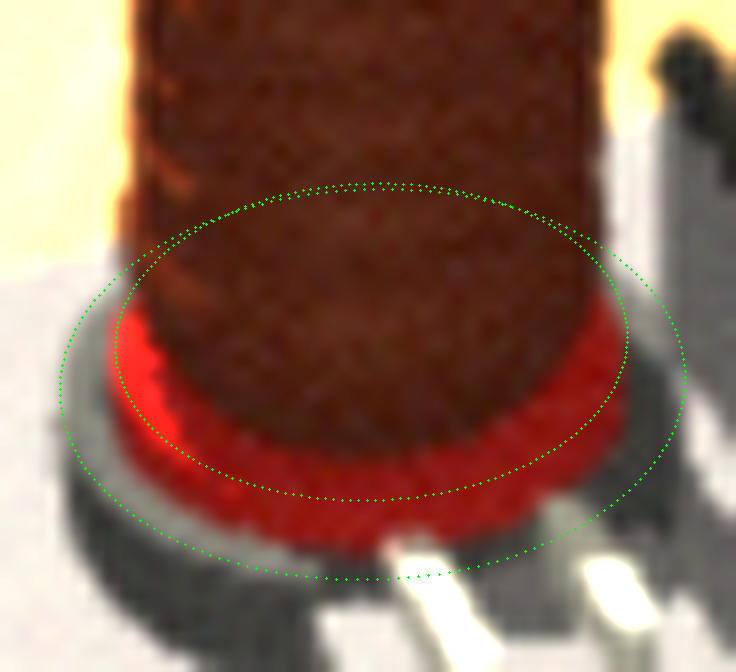

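View pics/top_e3.png

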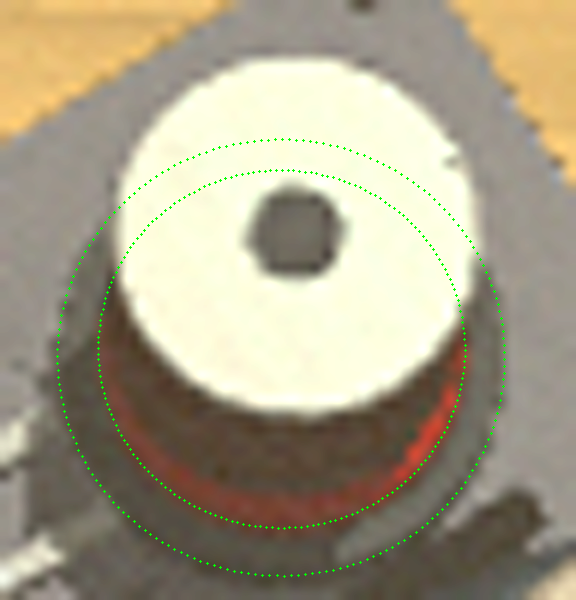

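Request:
step_arm --plan '[{"linear": [0.2, 2, 0], "yaw": 0, "gripper": 1}, {"linear": [0.5, 4, 0], "yaw": 0, "gripper": 1}, {"linear": [0.7, 4.5, 0], "yaw": 0, "gripper": 1}, {"linear": [0.8, 4.5, 0], "yaw": 0, "gripper": 1}, {"linear": [0.8, 4.5, 0], "yaw": 0, "gripper": 1}, {"linear": [0.8, 4.5, 0], "yaw": 0, "gripper": 1}, {"linear": [0.8, 4.5, 0], "yaw": 0, "gripper": 1}, {"linear": [0.85, 3, 0], "yaw": 0, "gripper": 1}, {"linear": [0.8, 1.42, -2], "yaw": 0, "gripper": 1}, {"linear": [0, 0, -2.5], "yaw": 0, "gripper": 1}, {"linear": [0, 0, -1.1], "yaw": 0, "gripper": 1}, {"linear": [0, 0, 0], "yaw": 0, "gripper": 1}]'

```text
time_s: 11.9
position: [534.4, -46.7, 179.1]
eef_rot: [[0.85, 0.527, -0.003], [0.527, -0.85, 0.001], [-0.002, -0.002, -1.0]]
wrist_force: [1.0, 0.3, 0.6]
gripper_width: 0.1
```

Request:
step_arm --plan '[{"linear": [0.8, 0.4, 0], "yaw": 0, "gripper": 1}, {"linear": [0.8, 0.4, 0], "yaw": 0, "gripper": 1}, {"linear": [0.5, 0.2, 0], "yaw": 0, "gripper": 1}, {"linear": [0, 0, 0], "yaw": 0, "gripper": 1}, {"linear": [0, 0, 0], "yaw": 0, "gripper": 1}]'

```text
time_s: 12.4
position: [557.2, -37.6, 180.2]
eef_rot: [[0.85, 0.526, 0.0], [0.526, -0.85, -0.0], [0.0, 0.0, -1.0]]
wrist_force: [-0.0, 0.2, 0.4]
gripper_width: 0.0
```

Remaining travel is (+7.6, +4.6) mm.

Request:
step_arm --plan '[{"linear": [0.2, 0.12, 0], "yaw": 0, "gripper": 1}, {"linear": [0.2, 0.12, 0], "yaw": 0, "gripper": 1}, {"linear": [0.1, 0.06, 0], "yaw": 0, "gripper": 1}, {"linear": [0, 0, 0], "yaw": 0, "gripper": 1}]'

```text
time_s: 12.8
position: [562.1, -34.6, 180.0]
eef_rot: [[0.851, 0.526, -0.0], [0.526, -0.851, 0.0], [-0.0, -0.0, -1.0]]
wrist_force: [-0.6, 0.2, 0.7]
gripper_width: -0.2
```

Request:
step_arm --plan '[{"linear": [0.1, 0.06, 0.02], "yaw": 0, "gripper": 1}, {"linear": [0.1, 0.06, 0.02], "yaw": 0, "gripper": 1}, {"linear": [0.08, 0.04, 0.02], "yaw": 0, "gripper": 1}, {"linear": [0, 0, 0], "yaw": 0, "gripper": 1}]'

```text
time_s: 13.2
position: [565.0, -33.0, 180.7]
eef_rot: [[0.85, 0.526, 0.0], [0.526, -0.85, -0.0], [0.0, 0.0, -1.0]]
wrist_force: [-1.5, -1.5, 1.6]
gripper_width: -0.1
```

```bash
python3 shot.py f side; python3 - <<'E'
from h import *; import pickle
for tg in 'ef':
    p=pickle.load(open(f'ps_{tg}.pkl','rb'))['side']; o=np.array((208,155)); s=12
    im=cv2.convertScaleAbs(cv2.cvtColor(cv2.resize(p['frame'][155:182,208:256],None,fx=s,fy=s,interpolation=cv2.INTER_CUBIC),4),alpha=1)
    t=np.linspace(0,2*np.pi,200); F=fr(612,-3,.553)
    for u in (proj(p,F(np.c_[46*np.cos(t),46*np.sin(t),0*t+194]))-o+.5)*s-.5: cv2.circle(im,tuple(int(round(q)) for q in u),1,(0,255,0),-1)
    cv2.imwrite(f'pics/cap_{tg}.png',im)
a=cv2.imread('pics/cap_e.png');b=cv2.imread('pics/cap_f.png');cv2.imwrite('pics/capef.png',np.vstack([a[:290],b[:290]]))
E
```

```text
13.25 [564.9454932  -33.04384444 180.66621432] [-0.84045581  0.03777323  1.00504017]
```

View pics/capef.png

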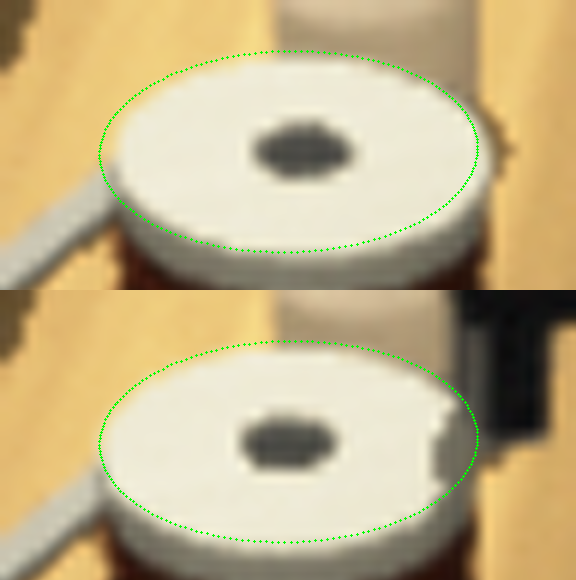

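Request:
step_arm --plan '[{"linear": [-0.5, -0.3, 0], "yaw": 0, "gripper": 1}, {"linear": [-0.8, -0.5, 0], "yaw": 0, "gripper": 1}, {"linear": [0, 0, 2], "yaw": 0, "gripper": 1}, {"linear": [0, 0, 1.8], "yaw": 0, "gripper": 1}, {"linear": [2, 1.26, 0], "yaw": 0, "gripper": 1}, {"linear": [2, 1.26, 0], "yaw": 0, "gripper": 1}, {"linear": [2, 1.28, 0], "yaw": 0, "gripper": 1}, {"linear": [0, 0, -0.5], "yaw": 0, "gripper": 1}, {"linear": [0, 0, 0], "yaw": 0, "gripper": 1}, {"linear": [0, 0, 0], "yaw": 0, "gripper": 1}]'

```text
time_s: 14.25
position: [610.9, -3.6, 213.4]
eef_rot: [[0.851, 0.526, -0.001], [0.526, -0.851, -0.0], [-0.001, -0.001, -1.0]]
wrist_force: [-0.6, -0.1, 0.5]
gripper_width: -0.1
```

```bash
python3 shot.py g side
```

```text
14.3 [611.00355806  -3.62525952 213.68061765] [ 0.08947337 -0.70628926  0.33076541]
```

View pics/side_g.png

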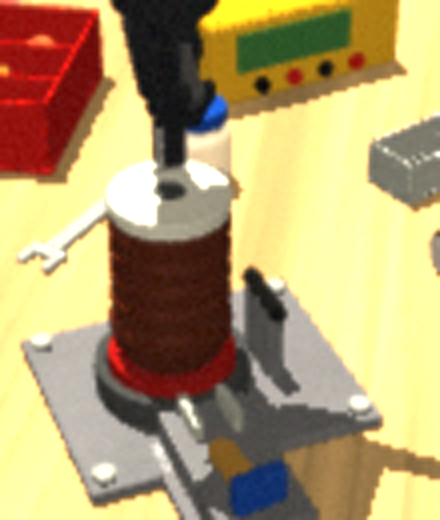

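Request:
step_arm --plan '[{"linear": [0.1, 0.05, -0.8], "yaw": 0, "gripper": 1}, {"linear": [0, 0, -0.6], "yaw": 0, "gripper": 1}, {"linear": [0, 0, -0.3], "yaw": 0, "gripper": 1}, {"linear": [0, 0, 0], "yaw": 0, "gripper": 1}]'

```text
time_s: 14.7
position: [612.5, -2.6, 195.9]
eef_rot: [[0.851, 0.526, -0.001], [0.526, -0.851, 0.0], [-0.001, -0.001, -1.0]]
wrist_force: [0.4, -0.7, 0.5]
gripper_width: 0.1
```

Request:
step_arm --plan '[{"linear": [0, 0, -0.2], "yaw": 0, "gripper": 1}, {"linear": [0, 0, -0.1], "yaw": 0, "gripper": 1}, {"linear": [0, 0, 0], "yaw": 0, "gripper": 1}]'

```text
time_s: 15.0
position: [612.8, -2.6, 193.6]
eef_rot: [[0.851, 0.526, -0.0], [0.526, -0.851, -0.0], [-0.0, -0.0, -1.0]]
wrist_force: [0.4, 0.8, -0.7]
gripper_width: -0.2
```

Request:
step_arm --plan '[{"linear": [0, 0, -0.1], "yaw": 0, "gripper": 1}, {"linear": [0, 0, -0.1], "yaw": 0, "gripper": 1}, {"linear": [0, 0, 0], "yaw": 0, "gripper": 1}]'

```text
time_s: 15.3
position: [613.4, -2.6, 192.4]
eef_rot: [[0.851, 0.526, 0.002], [0.526, -0.851, -0.0], [0.001, 0.001, -1.0]]
wrist_force: [-0.5, 0.5, 6.8]
gripper_width: -0.1
```

Request:
step_arm --plan '[{"linear": [0, 0, -0.1], "yaw": 0, "gripper": 1}, {"linear": [0, 0, -0.1], "yaw": 0, "gripper": 1}, {"linear": [0, 0, 0], "yaw": 0, "gripper": 1}]'

```text
time_s: 15.6
position: [613.5, -2.6, 190.5]
eef_rot: [[0.851, 0.526, 0.002], [0.526, -0.851, -0.0], [0.001, 0.001, -1.0]]
wrist_force: [0.2, 0.3, 9.4]
gripper_width: -0.1
```

Contact came at about 193.5 mm, and the collar is sliding at about 9 N. I keep pressing to about 183 mm.

Request:
step_arm --plan '[{"linear": [0, 0, -0.1], "yaw": 0, "gripper": 1}, {"linear": [0, 0, -0.1], "yaw": 0, "gripper": 1}, {"linear": [0, 0, -0.1], "yaw": 0, "gripper": 1}, {"linear": [0, 0, 0], "yaw": 0, "gripper": 1}]'

```text
time_s: 16.0
position: [613.5, -2.6, 187.5]
eef_rot: [[0.851, 0.526, 0.002], [0.526, -0.851, -0.0], [0.001, 0.001, -1.0]]
wrist_force: [-1.5, -0.2, 8.2]
gripper_width: 0.3
```

Request:
step_arm --plan '[{"linear": [0, 0, -0.1], "yaw": 0, "gripper": 1}, {"linear": [0, 0, -0.1], "yaw": 0, "gripper": 1}, {"linear": [0, 0, 0], "yaw": 0, "gripper": 1}]'

```text
time_s: 16.3
position: [613.5, -2.6, 185.5]
eef_rot: [[0.851, 0.526, 0.002], [0.526, -0.851, -0.0], [0.001, 0.001, -1.0]]
wrist_force: [-0.4, -0.6, 7.8]
gripper_width: -0.2
```

Request:
step_arm --plan '[{"linear": [0, 0, -0.1], "yaw": 0, "gripper": 1}, {"linear": [0, 0, -0.1], "yaw": 0, "gripper": 1}, {"linear": [0, 0, 0], "yaw": 0, "gripper": 1}]'

```text
time_s: 16.6
position: [613.5, -2.6, 183.5]
eef_rot: [[0.851, 0.526, 0.002], [0.526, -0.851, -0.0], [0.001, 0.001, -1.0]]
wrist_force: [-0.4, 0.8, 8.3]
gripper_width: 0.1
```

Request:
step_arm --plan '[{"linear": [0, 0, -0.1], "yaw": 0, "gripper": 1}, {"linear": [0, 0, -0.1], "yaw": 0, "gripper": 1}, {"linear": [0, 0, 0], "yaw": 0, "gripper": 1}]'

```text
time_s: 16.9
position: [614.3, -2.7, 182.7]
eef_rot: [[0.851, 0.526, 0.004], [0.526, -0.851, -0.0], [0.003, 0.003, -1.0]]
wrist_force: [-1.7, 0.2, 21.1]
gripper_width: 0.1
```

Request:
step_arm --plan '[{"linear": [-0.1, 0, 0.4], "yaw": 0, "gripper": 1}, {"linear": [0, 0, 1], "yaw": 0, "gripper": 1}, {"linear": [0, 0, 3], "yaw": 0, "gripper": 1}, {"linear": [0, -2, 2], "yaw": 0, "gripper": 1}, {"linear": [-1, -4, 0], "yaw": 0, "gripper": 1}, {"linear": [-2, -4.4, 0], "yaw": 0, "gripper": 1}, {"linear": [-2, -4.4, 0], "yaw": 0, "gripper": 1}, {"linear": [-2, -4.4, 0], "yaw": 0, "gripper": 1}, {"linear": [-2, -4.4, 0], "yaw": 0, "gripper": 1}, {"linear": [-2, -4.4, 0], "yaw": 0, "gripper": 1}, {"linear": [-1, -2, 0], "yaw": 0, "gripper": 1}]'

```text
time_s: 18.0
position: [490.3, -305.8, 245.2]
eef_rot: [[0.852, 0.524, 0.0], [0.524, -0.852, -0.001], [-0.0, 0.001, -1.0]]
wrist_force: [0.7, 0.0, -0.2]
gripper_width: 0.2
```

```bash
python3 shot.py h; cat > ov.py <<'E'
from h import *; import pickle,sys
tag,ztop,zcol=sys.argv[1],float(sys.argv[2]),float(sys.argv[3]); ps=pickle.load(open(f'ps_{tag}.pkl','rb'))
t=np.linspace(0,2*np.pi,200); F=fr(612,-3,.553)
for n,o,w,h,s in(('side',(205,155),70,95,8),('top',(190,148),95,70,8)):
    o=np.array(o); a=ps[n]['frame'][o[1]:o[1]+h,o[0]:o[0]+w]
    im=cv2.convertScaleAbs(cv2.cvtColor(cv2.resize(a,None,fx=s,fy=s,interpolation=cv2.INTER_CUBIC),4),alpha=1.15 if n=='side' else 1.5)
    c=np.c_[np.cos(t),np.sin(t)]
    A=np.r_[np.c_[62*c,0*t+40],np.c_[50.5*c,0*t+zcol],np.c_[46*c,0*t+ztop],[[0,0,ztop]]]
    for u in (proj(ps[n],F(A))-o+.5)*s-.5: cv2.circle(im,tuple(int(round(q)) for q in u),1,(0,255,0),-1)
    cv2.imwrite(f'pics/{n}_{tag}o.png',im)
E
python3 ov.py h 184 40
```

```text
18.1 [ 490.57566679 -305.28624127  245.12373205] [-0.23826469 -0.06674787  1.0969259 ]
```

View pics/side_ho.png

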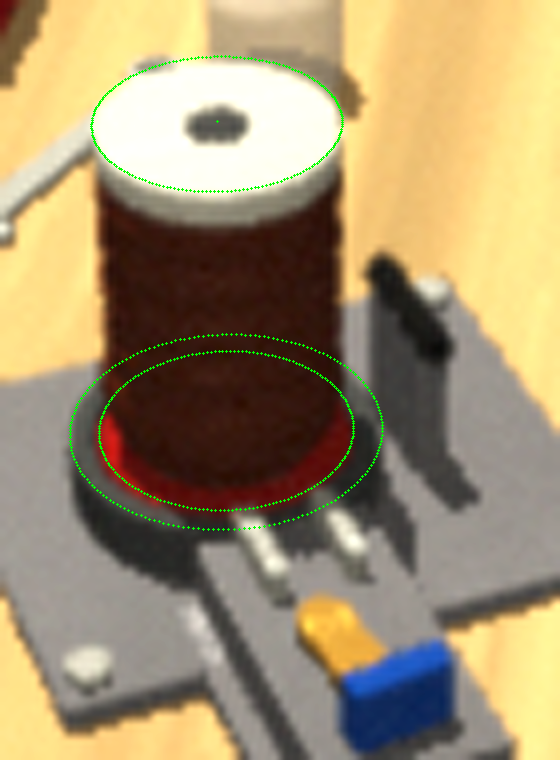

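View pics/top_ho.png

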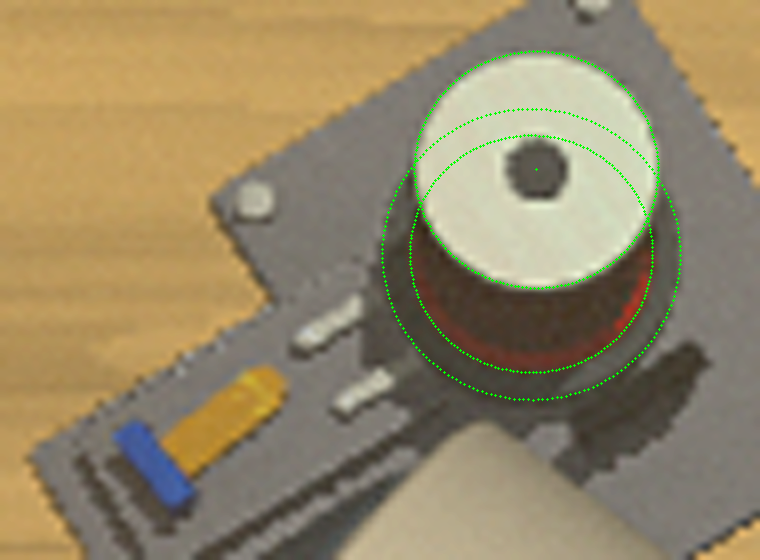

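The collar is flush and the cap matches the upright model at z=184 in both views (cap hole at side-crop pixel (217,125) and top-crop pixel (537,169)). Next I measure the brass keeper and the cheeks precisely.

```bash
cat > kfit.py <<'E'
from h import *; import pickle,sys
from scipy.optimize import minimize
tag=sys.argv[1]; ps=pickle.load(open(f'ps_{tag}.pkl','rb'))
W={'side':(225,220,50,40),'top':(195,180,60,50)}; S=8
def box(x0,x1,y0,y1,z0,z1): return np.array([[x,y,z] for x in(x0,x1) for y in(y0,y1) for z in(z0,z1)],float)
head=box(-20,20,0,14,0,30); t=np.linspace(np.pi,2*np.pi,15)
tong=np.r_[[[x,0,z] for x in(-10,10) for z in(0,10)],[[10*np.cos(q),-47+10*np.sin(q),z] for q in t for z in(0,10)]]
chk=[box(s*11.5,s*19.5,64,104,0,14) for s in(1,-1)]
M={}
for n in ps:
    x,y,w,h=W[n]; im=cv2.resize(ps[n]['frame'][y:y+h,x:x+w],None,fx=S,fy=S,interpolation=cv2.INTER_CUBIC)
    hsv=cv2.cvtColor(im,cv2.COLOR_RGB2HSV); H,s,v=[hsv[...,i].astype(int) for i in range(3)]
    b=(H>100)&(H<130)&(s>130)&(v>50); g=(H>10)&(H<30)&(s>150)&(v>100)
    if n=='top': g&=(np.arange(w*S)[None]>0)
    def big(m):
        k,l,st,c=cv2.connectedComponentsWithStats(m.astype(np.uint8)); return l==1+np.argmax(st[1:,4])
    M[n]=(big(b),big(g),im)
def hull(n,X,shape):
    x,y,w,h=W[n]; u=(proj(ps[n],X)-[x,y]+.5)*S-.5
    m=np.zeros(shape,np.uint8); cv2.fillConvexPoly(m,cv2.convexHull((u*16).round().astype(np.int32)),1,shift=4); return m>0
def cost(k,views=('side','top')):
    F=fr(k[0],k[1],k[2]); c=0
    for n in views:
        b,g,_=M[n]; hb=hull(n,F(head+[0,0,40.5]),b.shape); hg=hull(n,F(tong+[0,0,40.5]),b.shape)&~hb
        c+=((hb^b).sum()/b.sum()+(hg^g).sum()/g.sum())
    return c
for views in(('side','top'),('side',),('top',)):
    best=None
    for a0 in(.5,.58,.65):
        r=minimize(cost,[525,145,a0],args=(views,),method='Nelder-Mead',options=dict(initial_simplex=[[525,145,a0],[530,145,a0],[525,150,a0],[525,145,a0+.06]],xatol=.05,fatol=1e-3))
        if best is None or r.fun<best.fun: best=r
    k=best.x; x,y,a=612,-3,.553; c,s=np.cos(a),np.sin(a); d=k[:2]-[x,y]
    print(views,k.round(2),'deg',np.degrees(k[2]).round(1),'cost',round(best.fun,3),'local',round(d@[c,s],1),round(d@[-s,c],1))
    if len(views)==2: K=k
for n in ps:
    b,g,im=M[n]; im=cv2.cvtColor(im,4); im=cv2.convertScaleAbs(im,alpha=1.3); F=fr(*K)
    for X,col in((F(head+[0,0,40.5]),(0,255,0)),(F(tong+[0,0,40.5]),(0,0,255)),(fr(612,-3,.553)(chk[0]+[0,0,40.5]),(255,255,0)),(fr(612,-3,.553)(chk[1]+[0,0,40.5]),(255,255,0))):
        cs,_=cv2.findContours(hull(n,X,b.shape).astype(np.uint8),cv2.RETR_EXTERNAL,cv2.CHAIN_APPROX_NONE); cv2.drawContours(im,cs,-1,col,1)
    cv2.imwrite(f'pics/k_{n}_{tag}.png',im)
E
python3 kfit.py h
```

```text
('side', 'top') [524.14 147.27   0.65] deg 37.0 cost 1.726 local 4.2 174.0
('side',) [524.62 148.91   0.61] deg 35.1 cost 0.501 local 5.4 175.2
('top',) [527.85 147.06   0.54] deg 30.8 cost 1.152 local 7.2 171.9
```

View pics/k_side_h.png

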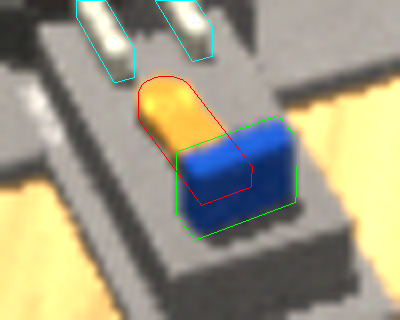

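View pics/k_top_h.png

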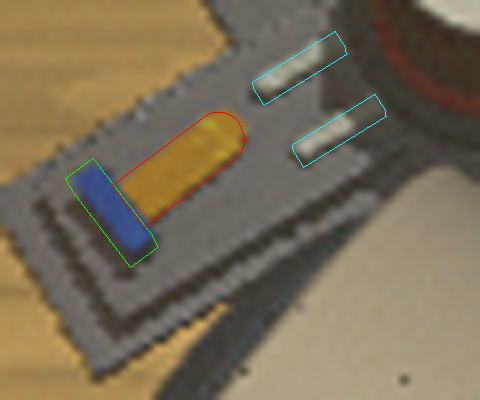

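Request:
step_arm --plan '[{"linear": [0.2, 2.5, 0], "yaw": 0.131, "gripper": 0}, {"linear": [0.2, 4, 0], "yaw": 0.131, "gripper": 0}, {"linear": [0.2, 4, 0], "yaw": 0.131, "gripper": 0}, {"linear": [0.2, 4, 0], "yaw": 0.131, "gripper": 0}, {"linear": [0.2, 4, 0], "yaw": 0.131, "gripper": 0}, {"linear": [0.2, 4, 0], "yaw": 0.131, "gripper": 0}, {"linear": [0.2, 4, 0], "yaw": 0.131, "gripper": 0}, {"linear": [0.2, 4, 0], "yaw": 0.131, "gripper": 0}, {"linear": [0.2, 4, 0], "yaw": 0.131, "gripper": 0}, {"linear": [0.2, 4, 0], "yaw": 0.131, "gripper": 0}, {"linear": [0.2, 4, 0], "yaw": 0.131, "gripper": 0}, {"linear": [0.2, 3.5, 0], "yaw": 0.131, "gripper": 0}]'

```text
time_s: 19.3
position: [515.4, 160.3, 245.1]
eef_rot: [[-0.533, 0.846, 0.0], [0.846, 0.533, 0.0], [0.0, 0.0, -1.0]]
wrist_force: [1.1, -0.3, 0.1]
gripper_width: 85.2
```

Request:
step_arm --plan '[{"linear": [0, 0, 0], "yaw": 0, "gripper": 0}, {"linear": [0, 0, 0], "yaw": 0, "gripper": 0}]'

```text
time_s: 19.5
position: [515.5, 158.7, 244.9]
eef_rot: [[-0.528, 0.849, -0.0], [0.849, 0.528, -0.0], [-0.0, -0.0, -1.0]]
wrist_force: [-0.4, -0.5, 1.0]
gripper_width: 85.4
```

Request:
step_arm --plan '[{"linear": [-0.06, -0.43, -2], "yaw": 0, "gripper": 0}, {"linear": [0, 0, -4], "yaw": 0, "gripper": 0}, {"linear": [0, 0, -4], "yaw": 0, "gripper": 0}, {"linear": [0, 0, -4], "yaw": 0, "gripper": 0}, {"linear": [0, 0, -1.5], "yaw": 0, "gripper": 0}, {"linear": [0, 0, 0], "yaw": 0, "gripper": 0}, {"linear": [0, 0, 0], "yaw": 0, "gripper": 0}]'

```text
time_s: 20.2
position: [515.6, 152.7, 90.3]
eef_rot: [[-0.526, 0.851, 0.0], [0.851, 0.526, -0.0], [-0.0, 0.0, -1.0]]
wrist_force: [0.1, -0.1, -0.7]
gripper_width: 85.3
```

```bash
python3 shot.py i side
```

```text
20.25 [516.00107206 152.88206737  90.86792233] [-0.759371    0.23261172 -0.21578621]
```

View pics/side_i.png

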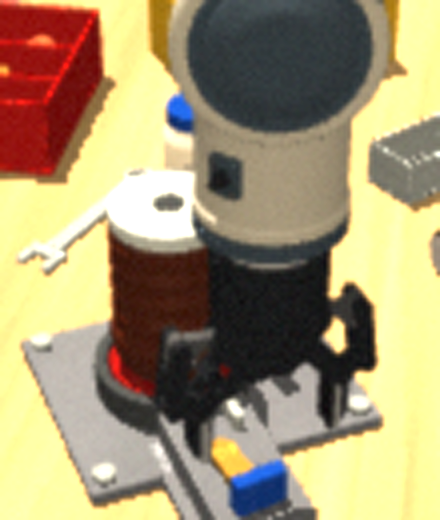

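Request:
step_arm --plan '[{"linear": [-0.16, 0.26, -1.5], "yaw": 0, "gripper": 0}, {"linear": [0, 0, -1.5], "yaw": 0, "gripper": 0}, {"linear": [0, 0, -1.2], "yaw": 0, "gripper": 0}, {"linear": [0, 0, 0], "yaw": 0, "gripper": 0}, {"linear": [0, 0, 0], "yaw": 0, "gripper": 0}]'

```text
time_s: 20.75
position: [514.0, 155.7, 48.3]
eef_rot: [[-0.527, 0.85, 0.001], [0.85, 0.527, 0.0], [-0.0, 0.0, -1.0]]
wrist_force: [-0.5, -0.1, 0.2]
gripper_width: 85.5
```

```bash
python3 shot.py j side
```

```text
20.8 [514.1926971  155.77017759  48.45529283] [ 0.17278393  0.08770457 -0.33034323]
```

View pics/side_j.png

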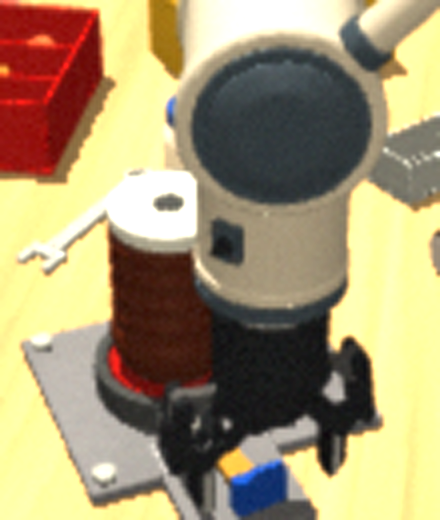

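Request:
step_arm --plan '[{"linear": [0, 0, 0], "yaw": 0, "gripper": 0.2}, {"linear": [0, 0, 0], "yaw": 0, "gripper": 0.3}, {"linear": [0, 0, 0], "yaw": 0, "gripper": 0.4}, {"linear": [0, 0, 0], "yaw": 0, "gripper": 0.45}, {"linear": [0, 0, 0], "yaw": 0, "gripper": 0.5}, {"linear": [0, 0, 0], "yaw": 0, "gripper": 0.55}, {"linear": [0, 0, 0], "yaw": 0, "gripper": 0.6}, {"linear": [0, 0, 0], "yaw": 0, "gripper": 0.6}, {"linear": [0, 0, 0], "yaw": 0, "gripper": 0.6}]' --force 20

```text
time_s: 21.7
position: [514.2, 155.9, 48.0]
eef_rot: [[-0.527, 0.85, 0.001], [0.85, 0.527, 0.0], [-0.0, 0.001, -1.0]]
wrist_force: [1.1, 1.7, 6.1]
gripper_width: 40.5
```

```bash
python3 shot.py k
```

```text
21.8 [514.14310607 155.85528516  48.01683251] [1.29779713 1.66004763 7.26296848]
```

View pics/side_k.png

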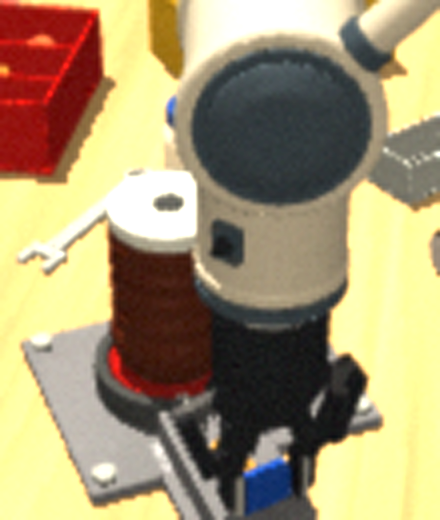

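View pics/top_k.png

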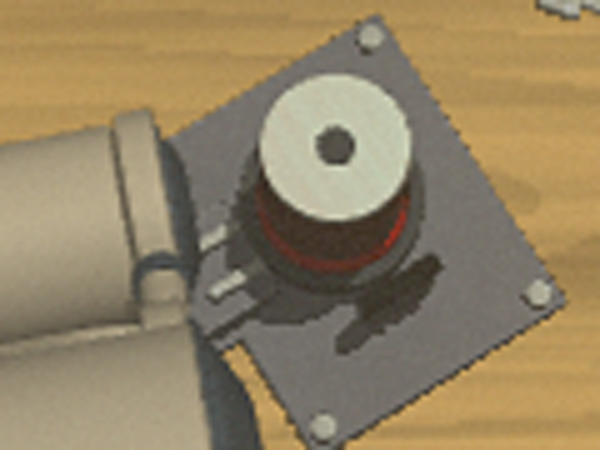

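Request:
step_arm --plan '[{"linear": [0, 0, 0.05], "yaw": 0, "gripper": 0.6}, {"linear": [0.105, -0.17, 0], "yaw": 0, "gripper": 0.6}, {"linear": [0.158, -0.255, 0], "yaw": 0, "gripper": 0.6}, {"linear": [0.158, -0.255, 0], "yaw": 0, "gripper": 0.6}, {"linear": [0, 0, 0], "yaw": 0, "gripper": 0.6}]'

```text
time_s: 22.3
position: [518.1, 148.5, 48.1]
eef_rot: [[-0.527, 0.85, 0.0], [0.85, 0.527, -0.0], [-0.0, -0.0, -1.0]]
wrist_force: [1.3, -1.5, 1.1]
gripper_width: 40.2
```

Request:
step_arm --plan '[{"linear": [0.105, -0.17, 0], "yaw": 0, "gripper": 0.6}, {"linear": [0.105, -0.17, 0], "yaw": 0, "gripper": 0.6}, {"linear": [0, 0, 0], "yaw": 0, "gripper": 0.6}]'

```text
time_s: 22.6
position: [520.1, 145.3, 48.1]
eef_rot: [[-0.527, 0.85, 0.0], [0.85, 0.527, -0.0], [-0.0, -0.0, -1.0]]
wrist_force: [1.0, -0.6, 0.2]
gripper_width: 40.2
```

Request:
step_arm --plan '[{"linear": [0.105, -0.17, 0], "yaw": 0, "gripper": 0.6}, {"linear": [0.105, -0.17, 0], "yaw": 0, "gripper": 0.6}, {"linear": [0, 0, 0], "yaw": 0, "gripper": 0.6}]'

```text
time_s: 22.9
position: [522.3, 141.9, 48.1]
eef_rot: [[-0.527, 0.85, 0.0], [0.85, 0.527, -0.0], [-0.0, 0.0, -1.0]]
wrist_force: [-0.0, 0.7, -1.6]
gripper_width: 40.6
```

Request:
step_arm --plan '[{"linear": [0.105, -0.17, 0], "yaw": 0, "gripper": 0.6}, {"linear": [0.105, -0.17, 0], "yaw": 0, "gripper": 0.6}, {"linear": [0, 0, 0], "yaw": 0, "gripper": 0.6}]'

```text
time_s: 23.2
position: [522.7, 139.4, 48.2]
eef_rot: [[-0.527, 0.85, -0.003], [0.85, 0.527, 0.001], [0.002, -0.002, -1.0]]
wrist_force: [-9.4, 9.6, 7.0]
gripper_width: 40.1
```

Request:
step_arm --plan '[{"linear": [-0.158, 0.255, 0], "yaw": 0, "gripper": 0.6}, {"linear": [-0.085, -0.053, 0], "yaw": 0, "gripper": 0.6}, {"linear": [-0.06, -0.037, 0], "yaw": 0, "gripper": 0.6}, {"linear": [0.105, -0.17, 0], "yaw": 0, "gripper": 0.6}, {"linear": [0, 0, 0], "yaw": 0, "gripper": 0.6}]'

```text
time_s: 23.7
position: [522.2, 138.5, 48.2]
eef_rot: [[-0.527, 0.85, -0.0], [0.85, 0.527, 0.0], [0.0, -0.0, -1.0]]
wrist_force: [-0.9, 1.4, -0.3]
gripper_width: 40.3
```

Request:
step_arm --plan '[{"linear": [0.053, -0.085, 0], "yaw": 0, "gripper": 0.6}, {"linear": [0.053, -0.085, 0], "yaw": 0, "gripper": 0.6}, {"linear": [0, 0, 0], "yaw": 0, "gripper": 0.6}]'

```text
time_s: 24.0
position: [522.5, 137.1, 48.1]
eef_rot: [[-0.527, 0.85, -0.001], [0.85, 0.527, 0.0], [0.001, -0.001, -1.0]]
wrist_force: [-5.9, 4.9, 3.2]
gripper_width: 40.4
```

Request:
step_arm --plan '[{"linear": [0.053, -0.085, 0], "yaw": 0, "gripper": 0.6}, {"linear": [0.053, -0.085, 0], "yaw": 0, "gripper": 0.6}, {"linear": [0, 0, 0], "yaw": 0, "gripper": 0.6}]'

```text
time_s: 24.3
position: [522.9, 135.6, 48.1]
eef_rot: [[-0.527, 0.85, -0.003], [0.85, 0.527, 0.0], [0.002, -0.002, -1.0]]
wrist_force: [-9.4, 6.3, 6.5]
gripper_width: 40.4
```

Request:
step_arm --plan '[{"linear": [-0.105, 0.17, 0], "yaw": 0, "gripper": 0.6}, {"linear": [-0.085, -0.053, 0], "yaw": 0, "gripper": 0.6}, {"linear": [-0.043, -0.026, 0], "yaw": 0, "gripper": 0.6}, {"linear": [0.053, -0.085, 0], "yaw": 0, "gripper": 0.6}, {"linear": [0, 0, 0], "yaw": 0, "gripper": 0.6}]'

```text
time_s: 24.8
position: [522.6, 135.3, 48.2]
eef_rot: [[-0.527, 0.85, -0.0], [0.85, 0.527, 0.0], [0.0, 0.0, -1.0]]
wrist_force: [-0.9, 0.1, -0.2]
gripper_width: 40.3
```

Request:
step_arm --plan '[{"linear": [0.053, -0.085, 0], "yaw": 0, "gripper": 0.6}, {"linear": [0.053, -0.085, 0], "yaw": 0, "gripper": 0.6}, {"linear": [0, 0, 0], "yaw": 0, "gripper": 0.6}]'

```text
time_s: 25.1
position: [523.3, 133.6, 48.1]
eef_rot: [[-0.527, 0.85, -0.001], [0.85, 0.527, -0.0], [0.0, -0.001, -1.0]]
wrist_force: [-4.2, 1.5, 1.2]
gripper_width: 40.1
```

Request:
step_arm --plan '[{"linear": [0.053, -0.085, 0], "yaw": 0, "gripper": 0.6}, {"linear": [0.053, -0.085, 0], "yaw": 0, "gripper": 0.6}, {"linear": [0, 0, 0], "yaw": 0, "gripper": 0.6}]'

```text
time_s: 25.4
position: [524.1, 131.9, 48.1]
eef_rot: [[-0.527, 0.85, -0.001], [0.85, 0.527, 0.0], [0.001, -0.001, -1.0]]
wrist_force: [-6.1, 2.6, 3.1]
gripper_width: 40.2
```

```bash
python3 shot.py l side;  python3 - <<'E'
import pickle,cv2
p=pickle.load(open('ps_l.pkl','rb'))['side']
a=cv2.resize(p['frame'][200:256,215:285],None,fx=10,fy=10,interpolation=cv2.INTER_CUBIC)
cv2.imwrite('pics/side_l2.png',cv2.cvtColor(cv2.convertScaleAbs(a,alpha=1.6),4))
E
```

```text
25.45 [524.14907443 131.8965246   48.14172202] [-5.39431074  2.00778596  2.47821908]
```

View pics/side_l2.png

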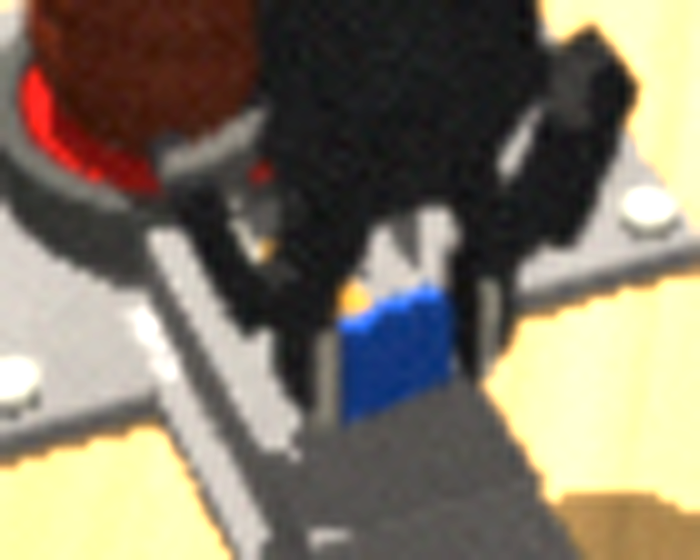

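Request:
step_arm --plan '[{"linear": [-0.06, -0.037, 0], "yaw": 0, "gripper": 0.6}, {"linear": [0.053, -0.085, 0], "yaw": 0, "gripper": 0.6}, {"linear": [0.053, -0.085, 0], "yaw": 0, "gripper": 0.6}, {"linear": [0, 0, 0], "yaw": 0, "gripper": 0.6}]'

```text
time_s: 25.85
position: [525.3, 129.7, 48.2]
eef_rot: [[-0.527, 0.85, 0.0], [0.85, 0.527, -0.0], [-0.0, 0.0, -1.0]]
wrist_force: [-1.1, -1.1, -0.6]
gripper_width: 40.3
```

```bash
cat > st.py <<'E'
from plant import manip
import numpy as np
s=manip.sense(); a=.553; B=np.array([[np.cos(a),np.sin(a),0],[-np.sin(a),np.cos(a),0],[0,0,1]])
print(s['time_s'],'pos local',(B@(np.array(s['position'])-[612,-3,0])).round(1),'F local',(B@s['wrist_force']).round(1),'T local',(B@s['wrist_torque']).round(2),'w',round(s['gripper_width'],1))
E
python3 st.py
```

```text
25.85 pos local [ -4.1 158.4  48.2] F local [-1.6 -0.4 -0.6] T local [ 0.03  0.29 -0.09] w 40.3
```

Request:
step_arm --plan '[{"linear": [0.105, -0.17, 0], "yaw": 0, "gripper": 0.6}, {"linear": [0.105, -0.17, 0], "yaw": 0, "gripper": 0.6}, {"linear": [0, 0, 0], "yaw": 0, "gripper": 0.6}]'

```text
time_s: 26.15
position: [527.5, 126.2, 48.2]
eef_rot: [[-0.527, 0.85, 0.0], [0.85, 0.527, -0.0], [-0.0, 0.0, -1.0]]
wrist_force: [-0.6, -0.7, -1.1]
gripper_width: 40.3
```

```bash
python3 st.py
```

```text
26.15 pos local [ -4.1 154.3  48.2] F local [-0.9 -0.3 -1.1] T local [-0.    0.24 -0.05] w 40.3
```

Request:
step_arm --plan '[{"linear": [0.105, -0.17, 0], "yaw": 0, "gripper": 0.6}, {"linear": [0.105, -0.17, 0], "yaw": 0, "gripper": 0.6}, {"linear": [0, 0, 0], "yaw": 0, "gripper": 0.6}]'

```text
time_s: 26.45
position: [529.5, 122.8, 48.1]
eef_rot: [[-0.527, 0.85, 0.0], [0.85, 0.527, -0.0], [-0.0, 0.0, -1.0]]
wrist_force: [-0.9, -1.1, -0.9]
gripper_width: 40.2
```

```bash
python3 st.py
```

```text
26.45 pos local [ -4.1 150.4  48.1] F local [-1.3 -0.5 -0.9] T local [-0.07  0.21 -0.09] w 40.2
```

Request:
step_arm --plan '[{"linear": [0.105, -0.17, 0], "yaw": 0, "gripper": 0.6}, {"linear": [0.105, -0.17, 0], "yaw": 0, "gripper": 0.6}, {"linear": [0.105, -0.17, 0], "yaw": 0, "gripper": 0.6}, {"linear": [0.105, -0.17, 0], "yaw": 0, "gripper": 0.6}, {"linear": [0, 0, 0], "yaw": 0, "gripper": 0.6}]'

```text
time_s: 26.95
position: [533.7, 116.0, 48.2]
eef_rot: [[-0.527, 0.85, 0.0], [0.85, 0.527, -0.0], [-0.0, 0.0, -1.0]]
wrist_force: [-0.7, -2.2, -1.8]
gripper_width: 40.5
```

```bash
python3 st.py
```

```text
26.95 pos local [ -4.1 142.4  48.2] F local [-1.7 -1.5 -1.8] T local [-0.08  0.23 -0.11] w 40.5
```

Request:
step_arm --plan '[{"linear": [0.105, -0.17, 0], "yaw": 0, "gripper": 0.6}, {"linear": [0.105, -0.17, 0], "yaw": 0, "gripper": 0.6}, {"linear": [0.105, -0.17, 0], "yaw": 0, "gripper": 0.6}, {"linear": [0.105, -0.17, 0], "yaw": 0, "gripper": 0.6}, {"linear": [0, 0, 0], "yaw": 0, "gripper": 0.6}]'

```text
time_s: 27.45
position: [537.5, 110.5, 48.4]
eef_rot: [[-0.527, 0.85, -0.0], [0.85, 0.527, 0.002], [0.001, 0.001, -1.0]]
wrist_force: [-5.3, 14.1, 5.7]
gripper_width: 40.1
```

```bash
python3 st.py
```

```text
27.45 pos local [ -3.7 135.7  48.4] F local [ 2.9 14.8  5.7] T local [ 2.39 -0.51  0.01] w 40.1
```

```bash
python3 shot.py m;  python3 - <<'E'
import pickle,cv2
p=pickle.load(open('ps_m.pkl','rb'))['side']
a=cv2.resize(p['frame'][195:251,215:285],None,fx=10,fy=10,interpolation=cv2.INTER_CUBIC)
cv2.imwrite('pics/side_m2.png',cv2.cvtColor(cv2.convertScaleAbs(a,alpha=1.8),4))
E
```

```text
27.55 [537.54546608 110.4972273   48.45036074] [-5.16690712 14.11919248  5.84556515]
```

View pics/side_m2.png

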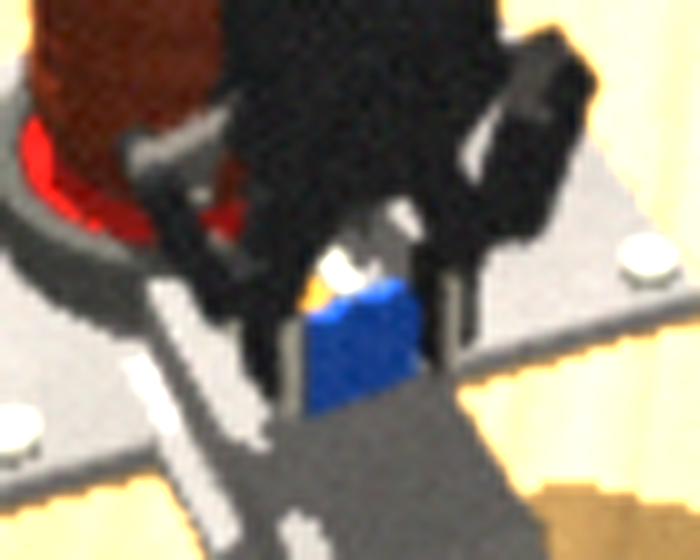

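View pics/top_m.png

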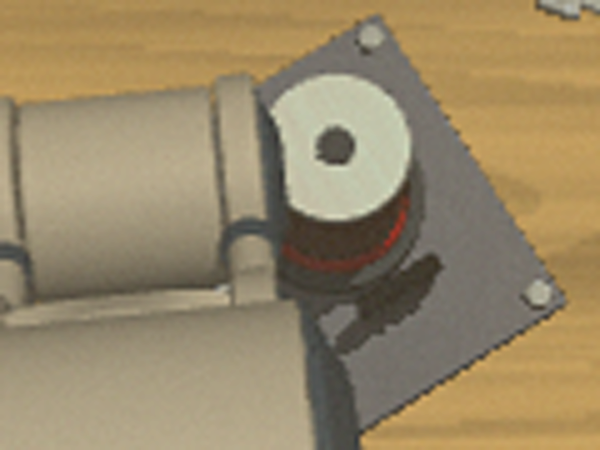

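View pics/side_m.png

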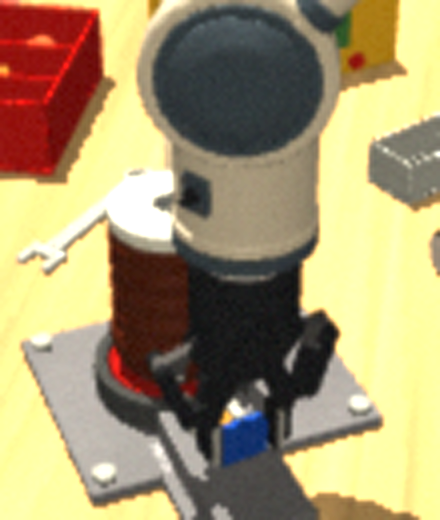

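```bash
python3 - <<'E'
from h import *; import pickle
a=.553; B=np.array([[np.cos(a),np.sin(a),0],[-np.sin(a),np.cos(a),0],[0,0,1]])
loc=lambda X:(np.atleast_2d(X)-[612,-3,0])@B.T
p=pickle.load(open('ps_m.pkl','rb'))['side']
f=lambda c,z:loc(ray(p,(np.array(c,float)+.5)/10-.5+[215,195],z)).round(1).tolist()
print('outer top',f([(305,330),(415,293)],70.5)); print('inner top',f([(303,318),(410,280)],70.5)); print('outer bottom',f([(307,415),(418,377)],40.5))
o=(215,200)
p2=pickle.load(open('ps_l.pkl','rb'))['side']
f2=lambda c,z:loc(ray(p2,(np.array(c,float)+.5)/10-.5+[215,200],z)).round(1).tolist()
print('l outer top',f2([(342,332),(447,305)],70.5),'bottom',f2([(343,422),(455,380)],40.5))
p3=pickle.load(open('ps_h.pkl','rb'))['side']
f3=lambda c,z:loc(ray(p3,(np.array(c,float)+.5)/8-.5+[205,155],z)).round(1).tolist()
print('h outer top',f3([(342,697),(453,657)],70.5),'bottom',f3([(358,752),(455,712)],40.5))
# cheeks in h
print('cheeks outer end top',f3([(282,575),(357,555)],54.5))
for y in(64,104,111):
  print(y,((proj(p,fr(612,-3,a)(np.array([[-15.5,y,54.5],[15.5,y,54.5]])))-[215,195]+.5)*10-.5).round().tolist())
E
```

```text
outer top [[11.1, 132.7, 70.5], [-24.1, 129.8, 70.5]]
inner top [[9.8, 127.7, 70.5], [-25.0, 124.1, 70.5]]
outer bottom [[11.8, 135.7, 40.5], [-24.2, 133.0, 40.5]]
l outer top [[9.6, 156.7, 70.5], [-22.1, 157.6, 70.5]] bottom [[11.1, 161.4, 40.5], [-25.2, 157.6, 40.5]]
h outer top [[26.8, 188.3, 70.5], [-16.1, 184.5, 70.5]] bottom [[20.2, 186.8, 40.5], [-19.0, 181.5, 40.5]]
cheeks outer end top [[16.9, 105.7, 54.5], [-12.7, 105.8, 54.5]]
64 [[303.0, 207.0], [207.0, 232.0]]
104 [[353.0, 288.0], [255.0, 314.0]]
111 [[362.0, 302.0], [264.0, 329.0]]
```

```bash
python3 - <<'E'
from h import *; import pickle
a=.553; B=np.array([[np.cos(a),np.sin(a),0],[-np.sin(a),np.cos(a),0],[0,0,1]])
loc=lambda X:(np.atleast_2d(X)-[612,-3,0])@B.T
ps=pickle.load(open('ps0.pkl','rb'))
f=lambda c,z,n,s,o:loc(ray(ps[n],(np.array(c,float)+.5)/s-.5+o,z)).round(1).tolist()
print('side ped L',f([(143,350),(275,592)],40.5,'side',8,(212,180)))
print('side ped R',f([(455,545),(320,308)],40.5,'side',8,(212,180)))
print('side tongue axis mid/nose', f([(258,400)],50.5,'side',8,(212,180)))
print('top tongue edges L',f([(182,430),(275,358)],50.5,'top',9,(190,155)),'R',f([(222,470),(318,385)],50.5,'top',9,(190,155)))
print('top cheeks',f([(340,318),(425,272)],54.5,'top',9,(190,155)),f([(383,392),(468,345)],54.5,'top',9,(190,155)))
# flange height in m
p=pickle.load(open('ps_m.pkl','rb'))['side']
for z in(150,170,190,210,230): print(z,((proj(p,[[537.5,110.5,z]])-[190,120]+.5)*4).round().tolist())
from plant import manip
s=manip.sense();print(np.round(s['q'],1))
E
```

```text
side ped L [[35.2, 66.0, 40.5], [36.0, 200.9, 40.5]]
side ped R [[-30.4, 203.8, 40.5], [-35.9, 68.6, 40.5]]
side tongue axis mid/nose [[9.4, 118.6, 50.5]]
top tongue edges L [[13.1, 170.8, 50.5], [17.7, 128.2, 50.5]] R [[-7.3, 166.2, 50.5], [0.8, 120.2, 50.5]]
top cheeks [[17.0, 100.6, 54.5], [15.0, 65.3, 54.5]] [[-14.7, 101.8, 54.5], [-16.4, 66.4, 54.5]]
150 [[244.0, 342.0]]
170 [[244.0, 318.0]]
190 [[244.0, 294.0]]
210 [[244.0, 270.0]]
230 [[245.0, 244.0]]
[  5.3  36.4  98.1   0.1  45.5 -26.5]
```

The image and forces fit a jam: the keeper was gripped a few degrees askew and is now wedged with about 40 mm of tongue in the slot. I will release it and push it from behind with closed fingers, so the slot itself aligns it.

Request:
step_arm --plan '[{"linear": [-0.08, 0.13, 0], "yaw": 0, "gripper": 0.5}, {"linear": [0, 0, 0], "yaw": 0, "gripper": 0.3}, {"linear": [0, 0, 0], "yaw": 0, "gripper": 0.1}, {"linear": [0, 0, 0], "yaw": 0, "gripper": 0}, {"linear": [0, 0, 0], "yaw": 0, "gripper": 0}, {"linear": [0, 0, 1.5], "yaw": 0, "gripper": 0}, {"linear": [0, 0, 3], "yaw": 0, "gripper": 0}, {"linear": [-1.5, 2.43, 1], "yaw": -0.02, "gripper": 0.5}, {"linear": [-1.5, 2.43, 0], "yaw": 0, "gripper": 1}, {"linear": [-0.5, 0.8, 0], "yaw": 0, "gripper": 1}, {"linear": [0, 0, 0], "yaw": 0, "gripper": 1}]'

```text
time_s: 28.65
position: [501.3, 168.1, 103.2]
eef_rot: [[-0.511, 0.859, -0.0], [0.859, 0.511, -0.0], [0.0, -0.0, -1.0]]
wrist_force: [-0.4, 0.1, 0.3]
gripper_width: 28.0
```

```bash
python3 st.py; python3 shot.py n;python3 - <<'E'
import pickle,cv2
p=pickle.load(open('ps_n.pkl','rb'))['side']
a=cv2.resize(p['frame'][195:251,215:285],None,fx=10,fy=10,interpolation=cv2.INTER_CUBIC)
cv2.imwrite('pics/side_n2.png',cv2.cvtColor(cv2.convertScaleAbs(a,alpha=1.8),4))
E
```

```text
28.65 pos local [ -4.3 203.7 103.2] F local [-0.3  0.3  0.3] T local [-0.02 -0.03 -0.01] w 28.0
28.75 [502.32343113 166.97782047 103.04655693] [-0.92884782 -0.56860206 -0.13809558]
```

View pics/side_n2.png

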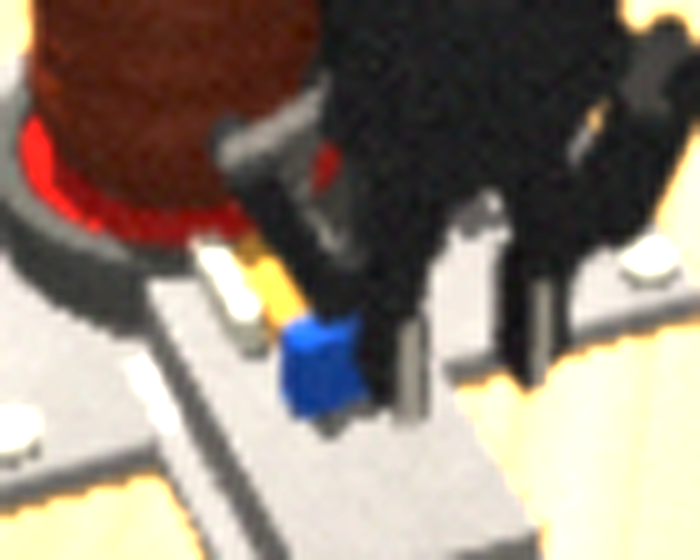

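View pics/top_n.png

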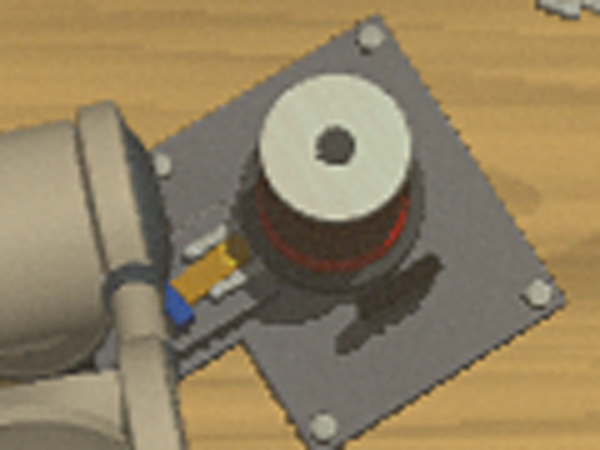

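Request:
step_arm --plan '[{"linear": [0.43, 0.26, 0], "yaw": 0, "gripper": 1}, {"linear": [1.2, -1.9, 0], "yaw": 0, "gripper": 1}, {"linear": [1.16, -1.9, -1], "yaw": 0, "gripper": 1}, {"linear": [0, 0, 0], "yaw": 0, "gripper": 1}, {"linear": [0, 0, 0], "yaw": 0, "gripper": 1}]'

```text
time_s: 29.25
position: [530.2, 131.3, 92.8]
eef_rot: [[-0.508, 0.861, -0.001], [0.861, 0.508, -0.0], [0.0, -0.001, -1.0]]
wrist_force: [0.1, 1.0, 0.2]
gripper_width: -0.4
```

```bash
python3 st.py; python3 shot.py o side
```

```text
29.25 pos local [  0.9 157.2  92.8] F local [0.6 0.7 0.2] T local [0.02 0.02 0.03] w -0.4
29.3 [529.94173687 131.77103807  93.05397834] [-0.21028582 -0.24307348  0.12345731]
```

View pics/side_o.png

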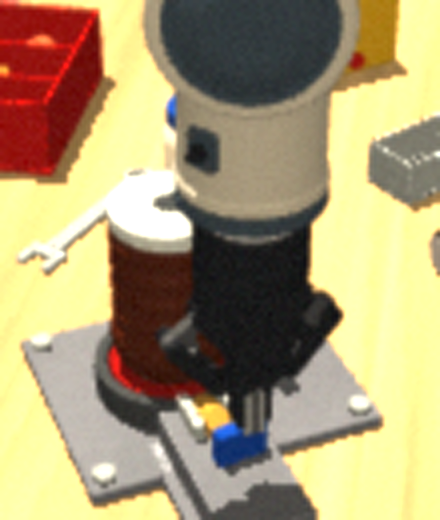

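Request:
step_arm --plan '[{"linear": [-0.26, 0.43, 0], "yaw": 0, "gripper": 1}, {"linear": [0, 0, -2], "yaw": 0, "gripper": 1}, {"linear": [0, 0, -1.5], "yaw": 0, "gripper": 1}, {"linear": [0, 0, -1.1], "yaw": 0, "gripper": 1}, {"linear": [0, 0, 0], "yaw": 0, "gripper": 1}, {"linear": [0, 0, 0], "yaw": 0, "gripper": 1}]'

```text
time_s: 29.9
position: [527.2, 136.6, 47.5]
eef_rot: [[-0.51, 0.86, -0.0], [0.86, 0.51, -0.0], [0.0, -0.0, -1.0]]
wrist_force: [0.0, 0.2, 0.9]
gripper_width: -0.0
```

```bash
python3 st.py; python3 shot.py p side;python3 - <<'E'
import pickle,cv2
p=pickle.load(open('ps_p.pkl','rb'))['side']
a=cv2.resize(p['frame'][195:251,215:285],None,fx=10,fy=10,interpolation=cv2.INTER_CUBIC)
cv2.imwrite('pics/side_p2.png',cv2.cvtColor(cv2.convertScaleAbs(a,alpha=1.8),4))
E
```

```text
29.9 pos local [  1.2 163.3  47.5] F local [0.1 0.2 0.9] T local [-0.03  0.   -0.07] w -0.0
29.95 [527.47512242 136.52991339  47.75127333] [0.51570818 0.07607403 0.26138939]
```

View pics/side_p2.png

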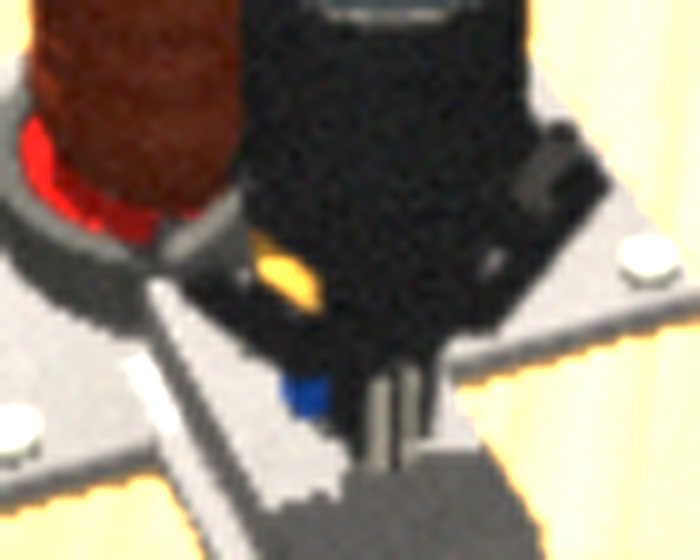

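Request:
step_arm --plan '[{"linear": [0.2, -0.34, 0], "yaw": 0, "gripper": 1}, {"linear": [0.2, -0.34, 0], "yaw": 0, "gripper": 1}, {"linear": [0.2, -0.34, 0], "yaw": 0, "gripper": 1}, {"linear": [0, 0, 0], "yaw": 0, "gripper": 1}]'

```text
time_s: 30.35
position: [533.7, 125.5, 47.4]
eef_rot: [[-0.509, 0.861, 0.001], [0.861, 0.509, 0.0], [-0.0, 0.001, -1.0]]
wrist_force: [-0.6, -0.2, -1.0]
gripper_width: 0.4
```

Request:
step_arm --plan '[{"linear": [0.102, -0.172, 0], "yaw": 0, "gripper": 1}, {"linear": [0.102, -0.172, 0], "yaw": 0, "gripper": 1}, {"linear": [0, 0, 0], "yaw": 0, "gripper": 1}]'

```text
time_s: 30.65
position: [535.4, 122.7, 47.2]
eef_rot: [[-0.51, 0.86, 0.0], [0.86, 0.51, 0.0], [0.0, 0.0, -1.0]]
wrist_force: [-0.5, 2.9, 1.2]
gripper_width: 0.1
```

```bash
python3 st.py
```

```text
30.65 pos local [  0.8 147.2  47.2] F local [1.1 2.7 1.2] T local [ 0.32 -0.22 -0.01] w 0.1
```

Request:
step_arm --plan '[{"linear": [0.102, -0.172, 0], "yaw": 0, "gripper": 1}, {"linear": [0.102, -0.172, 0], "yaw": 0, "gripper": 1}, {"linear": [0, 0, 0], "yaw": 0, "gripper": 1}]'

```text
time_s: 30.95
position: [537.7, 119.8, 47.4]
eef_rot: [[-0.51, 0.86, 0.001], [0.86, 0.51, 0.001], [0.0, 0.001, -1.0]]
wrist_force: [0.1, 8.7, 1.9]
gripper_width: -0.1
```

```bash
python3 st.py
```

```text
30.95 pos local [  1.3 143.5  47.4] F local [4.6 7.3 1.9] T local [ 1.15 -0.73  0.13] w -0.1
```

Request:
step_arm --plan '[{"linear": [0.102, -0.172, 0], "yaw": 0, "gripper": 1}, {"linear": [0.102, -0.172, 0], "yaw": 0, "gripper": 1}, {"linear": [0, 0, 0], "yaw": 0, "gripper": 1}]'

```text
time_s: 31.25
position: [539.9, 116.5, 47.5]
eef_rot: [[-0.51, 0.86, 0.001], [0.86, 0.51, 0.001], [0.0, 0.002, -1.0]]
wrist_force: [0.1, 7.2, 2.0]
gripper_width: 0.0
```

```bash
python3 st.py
```

```text
31.25 pos local [  1.4 139.6  47.5] F local [3.9 6.  2. ] T local [ 1.07 -0.61  0.13] w 0.0
```

Request:
step_arm --plan '[{"linear": [0.102, -0.172, 0], "yaw": 0, "gripper": 1}, {"linear": [0.102, -0.172, 0], "yaw": 0, "gripper": 1}, {"linear": [0, 0, 0], "yaw": 0, "gripper": 1}]'

```text
time_s: 31.55
position: [541.6, 112.3, 47.2]
eef_rot: [[-0.51, 0.86, 0.0], [0.86, 0.51, 0.0], [-0.0, 0.0, -1.0]]
wrist_force: [-0.0, 0.1, -0.3]
gripper_width: -0.1
```

```bash
python3 st.py
```

```text
31.55 pos local [  0.6 135.1  47.2] F local [ 0.   0.1 -0.3] T local [ 0.05 -0.07  0.  ] w -0.1
```

Request:
step_arm --plan '[{"linear": [0.102, -0.172, 0], "yaw": 0, "gripper": 1}, {"linear": [0.102, -0.172, 0], "yaw": 0, "gripper": 1}, {"linear": [0, 0, 0], "yaw": 0, "gripper": 1}]'

```text
time_s: 31.85
position: [543.6, 108.8, 47.2]
eef_rot: [[-0.51, 0.86, 0.0], [0.86, 0.51, 0.0], [-0.0, 0.0, -1.0]]
wrist_force: [0.4, 1.3, 0.7]
gripper_width: 0.0
```

```bash
python3 st.py
```

```text
31.85 pos local [  0.5 131.1  47.2] F local [1.  0.9 0.7] T local [ 0.18 -0.1   0.01] w 0.0
```

Request:
step_arm --plan '[{"linear": [0.051, -0.086, 0], "yaw": 0, "gripper": 1}, {"linear": [0.051, -0.086, 0], "yaw": 0, "gripper": 1}, {"linear": [0, 0, 0], "yaw": 0, "gripper": 1}]'

```text
time_s: 32.15
position: [544.6, 107.4, 47.3]
eef_rot: [[-0.51, 0.86, 0.0], [0.86, 0.51, 0.001], [0.0, 0.0, -1.0]]
wrist_force: [0.6, 7.4, 1.2]
gripper_width: -0.2
```

```bash
python3 st.py
```

```text
32.15 pos local [  0.6 129.4  47.3] F local [4.4 6.  1.2] T local [ 0.88 -0.68  0.08] w -0.2
```

Request:
step_arm --plan '[{"linear": [0.051, -0.086, 0], "yaw": 0, "gripper": 1}, {"linear": [0.051, -0.086, 0], "yaw": 0, "gripper": 1}, {"linear": [0, 0, 0], "yaw": 0, "gripper": 1}]'

```text
time_s: 32.45
position: [544.8, 107.1, 47.3]
eef_rot: [[-0.51, 0.86, -0.001], [0.86, 0.51, 0.002], [0.002, 0.0, -1.0]]
wrist_force: [-5.2, 23.9, 7.6]
gripper_width: 0.1
```

```bash
python3 st.py; python3 shot.py q;python3 - <<'E'
import pickle,cv2
p=pickle.load(open('ps_q.pkl','rb'))['side']
a=cv2.resize(p['frame'][190:246,210:280],None,fx=10,fy=10,interpolation=cv2.INTER_CUBIC)
cv2.imwrite('pics/side_q2.png',cv2.cvtColor(cv2.convertScaleAbs(a,alpha=1.8),4))
E
```

```text
32.45 pos local [  0.7 129.   47.3] F local [ 8.1 23.   7.6] T local [ 3.57 -1.38  0.14] w 0.1
32.55 [544.79467498 107.1320246   47.33057404] [-4.91664355 23.27419819  6.22856591]
```

View pics/side_q2.png

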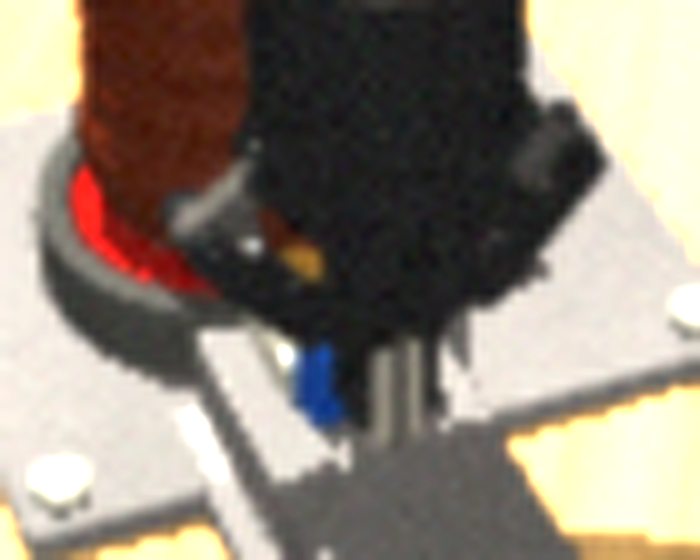

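View pics/top_q.png

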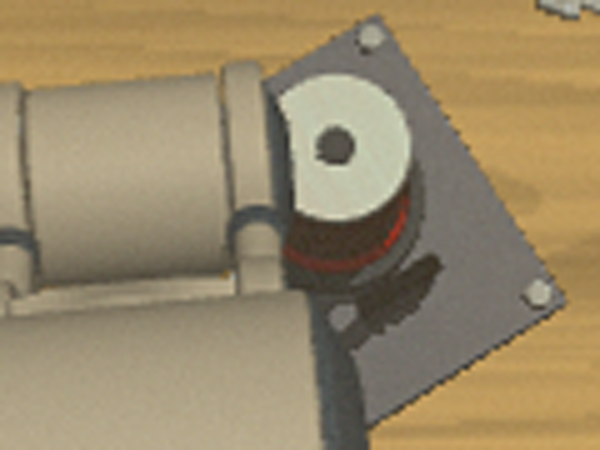

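A hard stop came at TCP local y = 129.0, where home was predicted. I back off and look.

Request:
step_arm --plan '[{"linear": [-0.1, 0.17, 0], "yaw": 0, "gripper": 1}, {"linear": [-0.5, 0.86, 0], "yaw": 0, "gripper": 1}, {"linear": [-1.5, 2.5, 0], "yaw": 0, "gripper": 1}, {"linear": [0, 0, 3], "yaw": 0, "gripper": 1}, {"linear": [0, 0, 4.5], "yaw": 0, "gripper": 1}, {"linear": [0, 0, 4.5], "yaw": 0, "gripper": 1}, {"linear": [-1, 0, 4.5], "yaw": 0, "gripper": 1}, {"linear": [-1, -2, 3], "yaw": 0, "gripper": 1}, {"linear": [0, -4.5, 0], "yaw": 0, "gripper": 1}, {"linear": [0, -4.5, 0], "yaw": 0, "gripper": 1}, {"linear": [0, -4.5, 0], "yaw": 0, "gripper": 1}, {"linear": [0, -4.5, 0], "yaw": 0, "gripper": 1}]'

```text
time_s: 33.75
position: [503.8, -60.7, 242.2]
eef_rot: [[-0.51, 0.86, -0.0], [0.86, 0.51, -0.0], [-0.0, -0.0, -1.0]]
wrist_force: [1.2, 0.4, -0.7]
gripper_width: 0.0
```

Request:
step_arm --plan '[{"linear": [0, -4.5, 0], "yaw": 0, "gripper": 1}, {"linear": [0, -4.5, 0], "yaw": 0, "gripper": 1}, {"linear": [0, -4.5, 0], "yaw": 0, "gripper": 1}, {"linear": [0, -4.5, 0], "yaw": 0, "gripper": 1}, {"linear": [0, -4.5, 0], "yaw": 0, "gripper": 1}, {"linear": [0, -4.5, 0], "yaw": 0, "gripper": 1}, {"linear": [0, -2, 0], "yaw": 0, "gripper": 1}]'

```text
time_s: 34.45
position: [503.8, -352.5, 241.7]
eef_rot: [[-0.508, 0.861, -0.0], [0.861, 0.508, -0.001], [-0.0, -0.001, -1.0]]
wrist_force: [0.6, 0.1, 0.7]
gripper_width: 0.2
```

```bash
python3 shot.py r; python3 ov.py r 184 40
```

```text
34.55 [ 503.97340088 -351.45745295  241.57943558] [-0.34739691  0.09304653 -0.41484076]
```

View pics/side_ro.png

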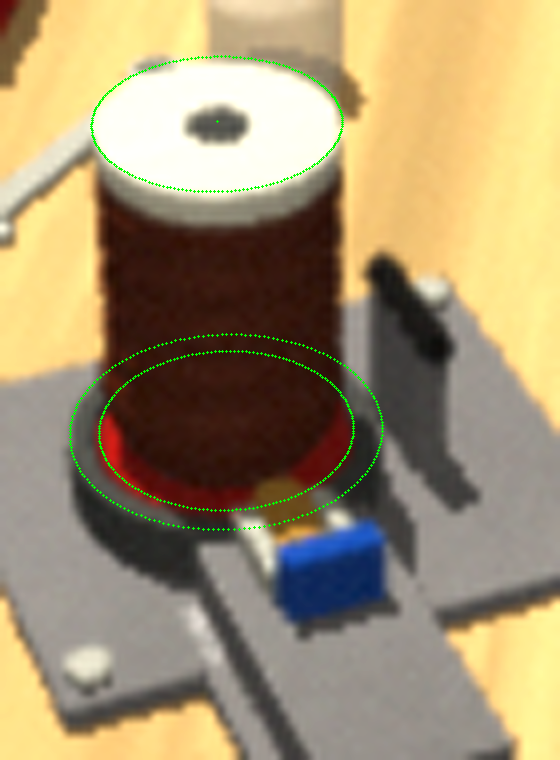

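View pics/top_ro.png

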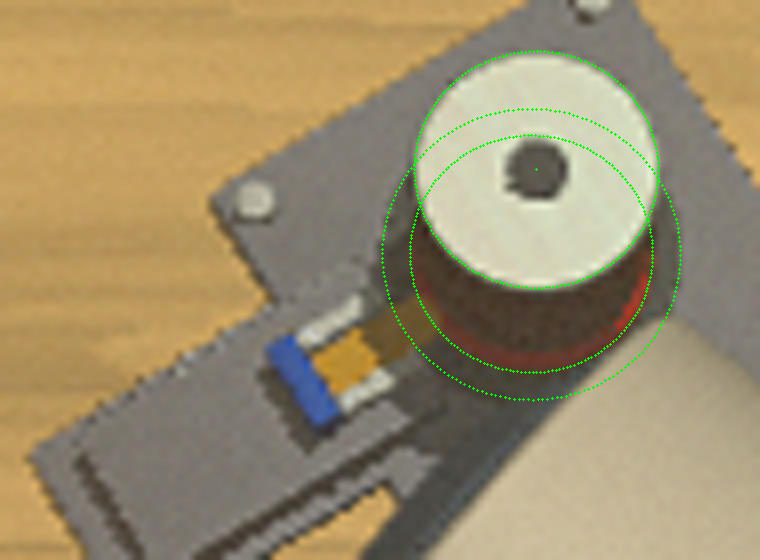

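```bash
sed -i "s/(225,220,50,40)/(220,205,50,45)/; s/\[525,145,a0\],args/[556,82,a0],args/; s/\[525,145,a0\],\[530,145,a0\],\[525,150,a0\],\[525,145,a0+.06\]/[556,82,a0],[561,82,a0],[556,88,a0],[556,82,a0+.06]/" kfit.py; python3 kfit.py r; python3 - <<'E'
import pickle,cv2
p=pickle.load(open('ps_r.pkl','rb'))
a=cv2.resize(p['side']['frame'][205:240,220:265],None,fx=12,fy=12,interpolation=cv2.INTER_CUBIC)
b=cv2.resize(p['top']['frame'][180:215,215:260],None,fx=12,fy=12,interpolation=cv2.INTER_CUBIC)
import numpy as np
im=cv2.resize(np.hstack([a,cv2.convertScaleAbs(b,alpha=1.6)]),(800,311)); cv2.imwrite('pics/r_zoom.png',cv2.cvtColor(im,4))
E
```

```text
('side', 'top') [5.5896e+02 8.8430e+01 3.8000e-01] deg 22.0 cost 10.054 local 2.9 105.7
('side',) [5.5908e+02 9.0910e+01 3.2000e-01] deg 18.1 cost 6.507 local 4.3 107.7
('top',) [557.19  86.08   0.57] deg 32.5 cost 3.105 local 0.1 104.6
```

View pics/r_zoom.png

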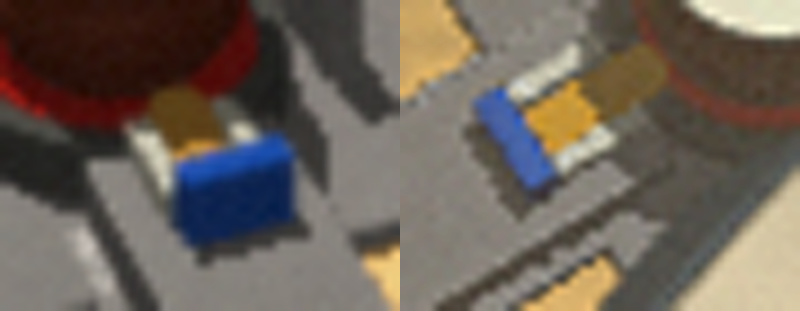

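```bash
python3 -c "
from plant import ticket,manip
print(manip.sense()['time_s']); print(ticket.close_job())"
```

```text
34.55
the job is handed in; nothing more can be done
None
```

The job is handed in at 34.6 s of the 58 s allowed. The bushing stands upright, the collar is home and the keeper is pushed in. There is no verdict from the system.

- **Tipping:** I tipped the bushing up by its cap rim with the closed fingers, mostly at 2–8 N with one brief peak of about 14 N at first contact. A clear view then showed about 2° of lean left, so I nudged it the rest of the way.
- **Pressing down:** I pressed on the cap centre. The collar slid at about 8–9 N for 10 mm, then met a hard stop, which I pressed to 21 N.
- **Keeper:** I first tried guiding the brass keeper in by gripping its head. The head was held slightly askew and the tongue jammed part-way at about 15 N. I let go and pushed the head from behind with closed fingers until it stopped hard at about 24 N, where the head should meet the cheeks.

**Last checks:**
- In both views the cap outline matches an upright bushing with the collar home, to within about a pixel (about 3 mm).
- The top-view fit puts the keeper 0.6 mm from home, within its error, and in the picture the head lies against both cheeks with the nose over the collar's rim.
- The same fit on the side view gave a poor match with an implausible angle. I relied on the enlarged picture and the hard stop there instead.
- I did not re-measure the other things on the bench. No path came near them, and the robot was clear of everything when I handed in.

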